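# Set out the hub parts on the mat

## Task

Set out the wheel parts for reassembly: lay the ball bearing flat on the rubber mat midway between the studded hub and the stub axle, stand the taller of the two spacer tubes upright and centred on top of the bearing, and lay the flat collar centred on top of the hub's boss. Lay the castle nut flat on the mat, prongs up, straight behind the bearing (the side away from the robot, square to the line from hub to axle) with 80 mm between their centres. Leave the shorter tube and the plain nut where they are.

Things in the scene. Friction and masses are not known exactly. Their poses are not given: they have to be found in the camera images.
- mat: thin black rubber mat fixed on the bench, 240 x 310 mm, 4 mm thick. Origin: centre of its underside, on the bench. x points along its short side, away from the robot (the mat is turned by up to 15 degrees), y along its long side to the left, z up. The hub and the stub axle stand on it, one 110 mm to the left (+y) and the other 110 mm to the right (-y) of its centre, so that its centre is midway between them.
- hub: dark steel wheel hub fixed on the mat: a round flange 86 mm in diameter and 10 mm thick with four upright 10 mm studs (tops 26 mm above the hub's underside, 34 mm from the axis), and in the middle a plain round boss 44 mm in diameter whose flat top is 50 mm above the hub's underside, with a dark bore painted in it (solid). It stands at the left or the right end of the mat. Origin: centre of its underside, which rests on the mat at height 4 mm; z up.
- stub_axle: steel stub axle fixed on the mat at the other end: a square dark flange 74 x 74 x 10 mm with a stepped upright spindle, 32 mm, then 24 mm, then 16 mm in diameter, top 62 mm above its underside. Origin: centre of its underside, on the mat at height 4 mm; z up.
- bearing: loose ball bearing: thick steel ring 62 mm outside diameter, 25 mm bore, 17 mm high, with a black seal ring on its upper face, about 0.23 kg, lying flat. The tube, being wider than the bore, stands on its upper face. Origin: centre of its underside, z up along its axis at the start. It starts on the bare bench (height 0) in one of six places, three to the left and three to the right of the mat, any yaw.
- tall_tube: loose plain aluminium spacer tube standing upright, the taller of two: 36 mm outside diameter, 26 mm bore, 50 mm high, about 0.09 kg. Origin: centre of its underside, z up along its axis at the start. It starts on the bare bench (height 0) in one of six places, three to the left and three to the right of the mat, any yaw.
- castle_nut: loose steel castle nut, the larger of two nuts: hexagon 41 mm across flats and 15 mm high with six upright prongs on top, 25 mm high overall, about 0.15 kg, lying flat with its prongs up. Origin: centre of its underside, z up along its axis at the start. Its x axis points square to one pair of flats (the next pairs are 60 degrees on). It starts on the bare bench (height 0) in one of six places, three to the left and three to the right of the mat, any yaw.
- collar: loose plain flat steel collar (thick washer) 54 mm outside diameter, 26 mm bore, 12 mm thick, about 0.13 kg, lying flat. Origin: centre of its underside, z up along its axis at the start. It starts on the bare bench (height 0) in one of six places, three to the left and three to the right of the mat, any yaw.
- short_tube: loose aluminium spacer tube, the shorter of two, not wanted: 36 mm outside diameter, 26 mm high, standing upright. Origin: centre of its underside, z up along its axis at the start. It starts on the bare bench (height 0) in one of six places, three to the left and three to the right of the mat, any yaw.
- plain_nut: loose plain steel hexagon nut without prongs, the smaller of two, not wanted: 30 mm across flats, 16 mm high. Origin: centre of its underside, z up along its axis at the start. It starts on the bare bench (height 0) in one of six places, three to the left and three to the right of the mat, any yaw.
Mind the look-alikes: they are no part of the job. Leave any purple or yellow look-alike of the tall_tube alone. Leave any purple or red look-alike of the collar alone.

How it is judged:
By the outcome, as a careful person would: the job done as asked, in the order asked, and still so for the second after the job is handed in, with the robot touching nothing.
It also fails if it takes over 96 s, if anything falls off the work surface, if the arm or the gripper's body presses on something with over 40 N, if the wrist force passes 120 N, or if a joint passes its speed limit or range.

## Robot

A 7-joint arm with a two-finger parallel gripper is mounted at the origin on the work surface. World frame = base frame: x ahead of the robot, y to its left, z up, the work surface at z = 0. Lengths are in m, angles in rad, forces in N, time in s.
With the tool pointing down it reaches from about 0.4 to 0.85 m from the base axis. Payload 10.4 kg.
Tool frame: the origin (TCP) lies between the finger pads; the fingertips stand 17 mm ahead of it and the grasp point (between the pads) lies 2 mm behind it; x points along the fingers, y is the direction in which the jaws open and shut, and the axes are right-handed (so a half turn about x gives the same grasp; the last joint's range is limited). The gripper opens to 87 mm and grips with 3 to 60 N. Pads are 19 mm wide; open, the fingers measure 117 mm over their backs; the gripper's body (75 mm by 190 mm) begins 51 mm behind the grasp point.
Start: joints at [1.291, 0.332, -0.065, 1.46, 0.022, 1.35, -0.088], TCP at [0.159, -0.605, 0.24] pointing down, gripper open.
Joint ranges: [-2.6, 2.6], [-0.5, 2.12], [-1.47, 1.34], [0.16, 2.42], [-1.27, 4.41], [0.06, 2.06], [-2.6, 2.6]. Speed limits (rad/s): [2.22, 2.22, 2.79, 2.79, 3.14, 3.14, 3.14].

## Interface

Orientations are given as a unit quaternion [x, y, z, w].
In Python, from bench import r, optics, close_job gives the robot as it stands.
- The arm moves only by the shell command python3 -m inch 'ROWS' [OPENING] [FORCE]. ROWS is JSON, a list of rows, each an object with "translation": the shift along the tool's x, y, z in cm, a list of three; "spin": the turn about the tool's x in degrees. In form: [{"translation": [tx, ty, tz], "spin": spin}, ...]. A call has 1 to 20 rows; each row shifts and turns the pose as measured when the row begins, along the tool's axes as they then stand; what a row does not reach is not made up. A row lasts 1/8 s, in which the tool goes at most 62.5 mm and 10.7 degrees, less where a joint would pass 70% of its speed; a pose out of reach is approached as far as the arm can. A call is refused whole if a number of a shift passes 6.25 or a number of a turn 10.7, either way. A call with a gripper value outside its range is refused whole. OPENING is the closure, from 0 (fully open) to 1 (shut), set as the call begins (- or left out, the last holds). The fingers move at their own pace and stop on an object; FORCE is the grip in N (left out, the last holds). Time passes only in rows, so rows that do not move let the fingers close. It gives the time, the measured TCP pose, the force and the opening at its end, in the units of the state.
- r.read_state(): the state, without advancing time (a new reading comes with each control period).
- optics.camera(name): name is "side" or "top" or "wrist"; returns the picture (420x560x3 uint8, red, green, blue); there is no depth.
- optics.camera_model(name): a dict with "camera_matrix" (3x3 intrinsics, pixels), "dist" ([k1, k2, p1, p2, k3] as OpenCV has them; the pictures are not rectified), "world_from_camera" (4x4, takes a point from camera to world coordinates); the wrist camera has in their place "tool_from_camera" (4x4, takes a point from camera to tool coordinates, whose origin is the TCP and whose axes are the tool frame's). Camera axes: x right, y down, z forward; pixel columns grow to the right and rows downward; lengths in m; the calibration is good to about 2 mm. A picture is of the moment at which its call begins: read the wrist's pose just before it. camera_model takes no time and is no camera call.
- close_job(): hands the job in, once; it reports no verdict.
The state is a dict: "time": time; "joint_positions": joint angles; "joint_vel": joint speeds; "joint_torque": joint torques, N m; "ee_pos": TCP position; "eef_rot": TCP orientation; "ft_force": force on the tool from outside, world axes, zero at the start; "torque": the same for the moment, N m; "width": finger opening in m.
Only numpy, scipy, OpenCV 4.12 (cv2) and the standard library are available. Lean on these libraries where they do the work, as an engineer would, in place of code of your own. Each camera call takes 0.05 s, during which the arm holds its last target.

## Working session

There is one attempt and no reset: what is moved stays moved. The work goes in short steps, Python scripts to look and compute and a shell command to move; the robot and the scene stay as the last step left them, time stands still between calls to the robot, and variables do not carry over. Pictures are saved under pics/ and viewed, and the job is handed in when it is done.

```bash
ls; mkdir -p pics; python3 - <<'E'
from bench import r, optics
import cv2, numpy as np
s=r.read_state(); print({k:np.round(v,4).tolist() for k,v in s.items()})
for n in ["top","side","wrist"]:
    cv2.imwrite(f"pics/{n}0.png",optics.camera(n)[:,:,::-1])
    m=optics.camera_model(n); print(n,{k:np.round(v,4).tolist() for k,v in m.items()})
E
```

```text
pics
{'time': 0.0, 'joint_positions': [1.2914, 0.3329, -0.0647, 1.461, 0.0216, 1.3499, -0.0885], 'joint_vel': [-0.0003, 0.0, 0.0004, 0.0004, 0.0001, 0.0008, 0.0002], 'joint_torque': [-0.0001, -62.3256, 0.0246, -38.9899, -0.0614, 0.0398, 0.0002], 'ee_pos': [0.1586, -0.6041, 0.2387], 'eef_rot': [-0.7012, -0.0911, 0.7014, -0.09], 'ft_force': [0.1503, -0.7203, -0.4138], 'torque': [0.0441, 0.0666, 0.0134], 'width': 0.0868}
top {'camera_matrix': [[470.7358, 0.0, 272.9035], [0.0, 470.7358, 213.7468], [0.0, 0.0, 1.0]], 'dist': [-0.0778, 0.0, 0.0, 0.0, 0.0], 'world_from_camera': [[0.0247, -0.9969, 0.0743, 0.3753], [-0.9996, -0.0254, -0.0078, 0.0142], [0.0096, -0.0741, -0.9972, 1.294], [0.0, 0.0, 0.0, 1.0]]}
side {'camera_matrix': [[389.0052, 0.0, 286.4265], [0.0, 389.0052, 209.5974], [0.0, 0.0, 1.0]], 'dist': [0.0075, 0.0, 0.0, 0.0, 0.0], 'world_from_camera': [[-0.928, -0.2669, 0.26, 0.2495], [-0.3725, 0.6573, -0.6551, 0.5833], [0.004, -0.7048, -0.7094, 0.6759], [0.0, 0.0, 0.0, 1.0]]}
wrist {'camera_matrix': [[353.2332, 0.0, 273.4093], [0.0, 353.2332, 209.6026], [0.0, 0.0, 1.0]], 'dist': [-0.0595, 0.0, 0.0, 0.0, 0.0], 'tool_from_camera': [[0.0001, -0.2879, 0.9577, -0.1461], [1.0, -0.0021, -0.0007, 0.0001], [0.0022, 0.9577, 0.2879, -0.0797], [0.0, 0.0, 0.0, 1.0]]}
```

View pics/top0.png

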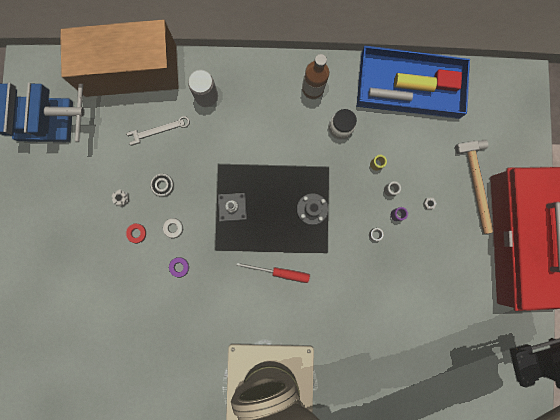

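View pics/side0.png

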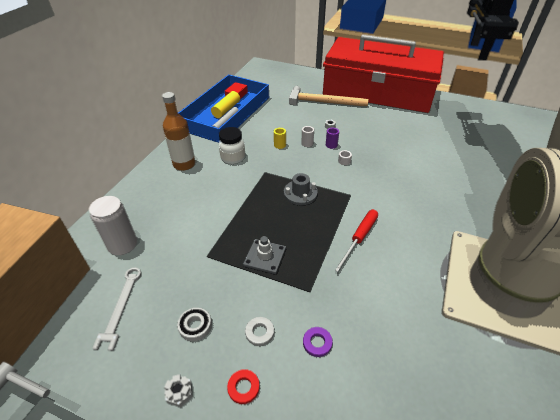

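View pics/wrist0.png

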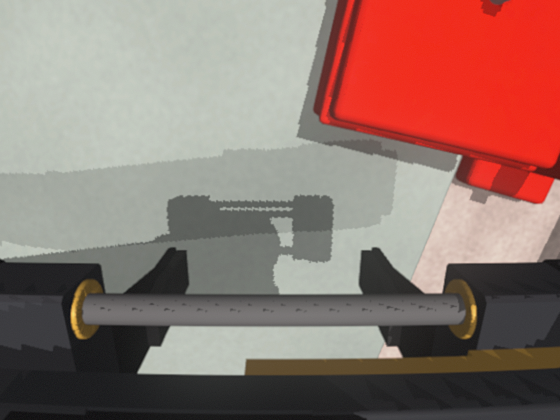

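```bash
cat > h.py <<'E'
import cv2, numpy as np
from bench import r, optics
from scipy.spatial.transform import Rotation as R
def model(n, s=None):
    m=optics.camera_model(n); K=np.array(m["camera_matrix"]);d=np.array(m["dist"])
    if n=="wrist":
        s=s or r.read_state(); T=np.eye(4); T[:3,:3]=R.from_quat(s["eef_rot"]).as_matrix(); T[:3,3]=s["ee_pos"]
        W=T@np.array(m["tool_from_camera"])
    else: W=np.array(m["world_from_camera"])
    return K,d,W
def px2w(M,uv,z):
    K,d,W=M; p=cv2.undistortPoints(np.array(uv,float).reshape(-1,1,2),K,d).reshape(-1,2)
    v=np.c_[p,np.ones(len(p))]@W[:3,:3].T; o=W[:3,3]
    return o+v*((z-o[2])/v[:,2])[:,None]
def w2px(M,P):
    K,d,W=M; C=np.linalg.inv(W)
    return cv2.projectPoints(np.array(P,float).reshape(-1,3),cv2.Rodrigues(C[:3,:3])[0],C[:3,3],K,d)[0].reshape(-1,2)
E
python3 - <<'E'
from h import *
t=cv2.imread("pics/top0.png"); s=cv2.imread("pics/side0.png")
a=cv2.resize(t[150:290,100:240],None,fx=4,fy=4,interpolation=cv2.INTER_CUBIC)[:, :400*2]
b=cv2.resize(t[145:255,350:445],None,fx=5,fy=5,interpolation=cv2.INTER_CUBIC)
c=cv2.resize(t[155:265,205:340],None,fx=5,fy=5,interpolation=cv2.INTER_CUBIC)
d=cv2.resize(s[110:180,260:370],None,fx=6,fy=6,interpolation=cv2.INTER_CUBIC)
for n,i in zip("abcd",(a,b,c,d)): cv2.imwrite(f"pics/c_{n}.png",i)
M=model("top")
g={"bearing":((162,185),.017),"cnut":((121,198),.015),"collar":((173,228),.012),"tall":((393,187),.05),"short":((376,234),.026),"pnut":((430,203),.016),"hub":((313,208),.054),"axle":((231,206),.066)}
for k,(u,z) in g.items(): print(k,px2w(M,u,z).round(3))
E
```

```text
bearing [[0.542 0.31  0.017]]
cnut [[0.503 0.422 0.015]]
collar [[0.425 0.276 0.012]]
tall [[ 0.548 -0.316  0.05 ]]
short [[ 0.422 -0.276  0.026]]
pnut [[ 0.511 -0.429  0.016]]
hub [[ 0.486 -0.101  0.054]]
axle [[0.484 0.115 0.066]]
```

View pics/c_a.png

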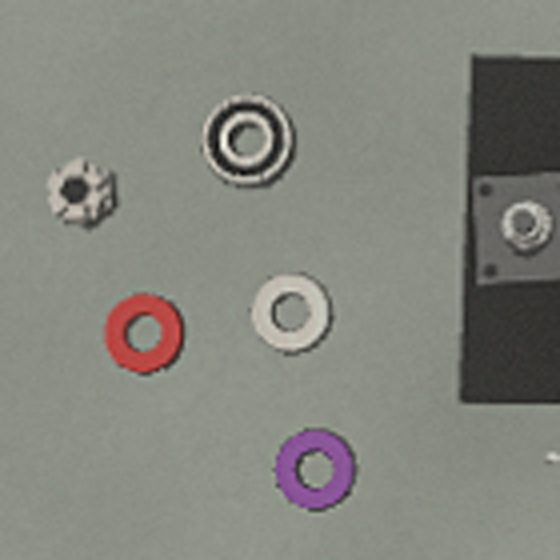

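View pics/c_b.png

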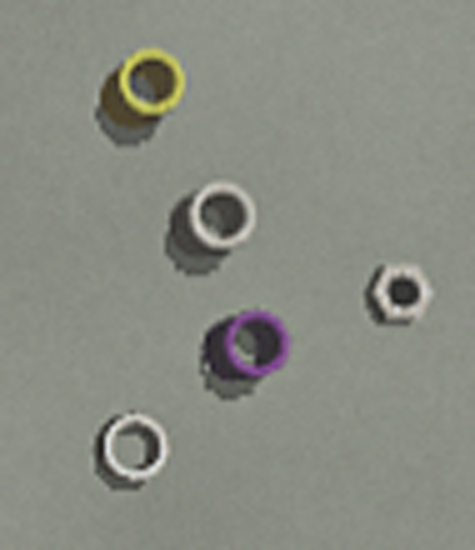

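View pics/c_c.png

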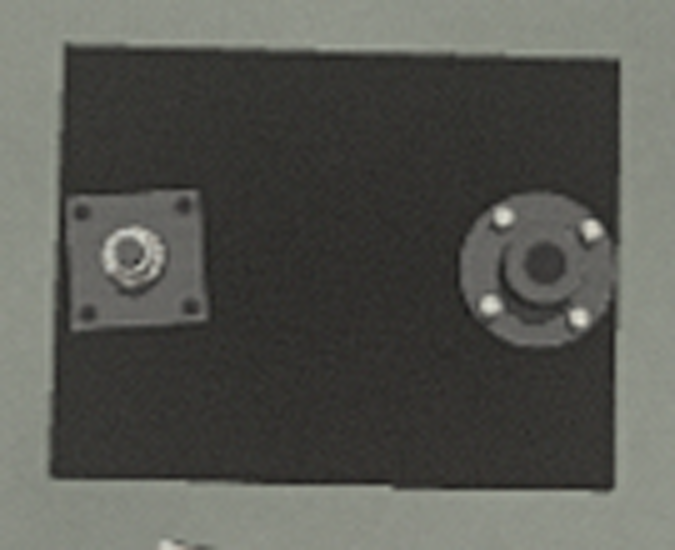

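View pics/c_d.png

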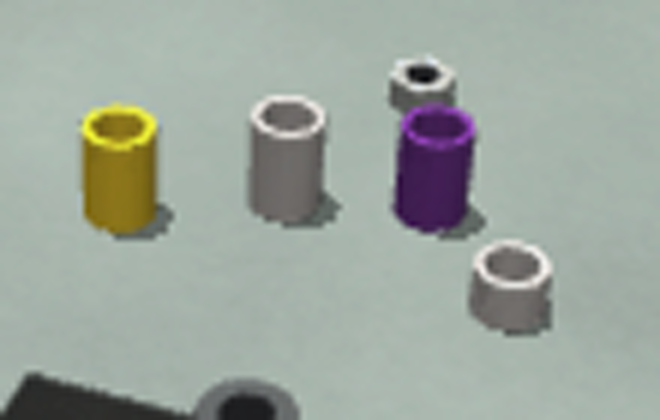

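```bash
cat >> h.py <<'E'
def fitcircle(P):
    A=np.c_[2*P,np.ones(len(P))]; c=np.linalg.lstsq(A,(P**2).sum(1),rcond=None)[0]
    return c[:2],np.sqrt(c[2]+c[:2]@c[:2])
def ring(img,M,uv,z,r,n=180,span=.007,sign=None):
    """subpixel edge: sample radial profiles around guess world circle at height z radius r; iterate"""
    g=cv2.GaussianBlur(cv2.cvtColor(img,cv2.COLOR_BGR2GRAY),(0,0),.7).astype(np.float32)
    c=px2w(M,uv,z)[0][:2] if len(uv)==2 else np.array(uv[:2])
    for it in range(5):
        a=np.linspace(0,2*np.pi,n,endpoint=False); rr=np.linspace(r-span,r+span,41)
        P=np.stack([c[0]+rr[None]*np.cos(a)[:,None],c[1]+rr[None]*np.sin(a)[:,None],np.full((n,41),z)],-1)
        q=w2px(M,P).astype(np.float32).reshape(n,41,2)
        v=cv2.remap(g,q[...,0],q[...,1],cv2.INTER_LINEAR)
        dv=np.gradient(v,axis=1); 
        w=-dv if sign is None else sign*dv
        k=w.argmax(1); m=w.max(1); ok=m>.4*np.median(m)
        E=np.c_[c[0]+rr[k]*np.cos(a),c[1]+rr[k]*np.sin(a)][ok]
        for _ in range(3):
            cc,rad=fitcircle(E); res=abs(np.hypot(*(E-cc).T)-rad); E2=E[res<max(.0008,2*np.median(res))]
            if len(E2)<20: break
            E=E2
        c,rad=fitcircle(E)
    return c,rad,len(E)
E
python3 - <<'E'
from h import *
t=cv2.imread("pics/top0.png");M=model("top")
s=cv2.imread("pics/side0.png");S=model("side")
for n,u,z,rr in [("bearing",(162,185),.017,.031),("collar",(173,228),.012,.027),("tall",(393,187),.05,.018),("cnutbore?",(121,198),.015,.022)]:
    c,rad,k=ring(t,M,u,z,rr); print(n,"top",c.round(4),round(rad,4),k, end=' ')
    c2,rad,k=ring(s,S,(c[0],c[1],0),z,rr); print("side",c2.round(4),round(rad,4),k)
g=cv2.cvtColor(t,cv2.COLOR_BGR2GRAY); b=(cv2.GaussianBlur(g,(3,3),0)<90).astype(np.uint8)
b[:150]=0;b[260:]=0;b[:,:205]=0;b[:,335:]=0
cs=max(cv2.findContours(cv2.morphologyEx(b,cv2.MORPH_CLOSE,np.ones((3,3))),0,1)[0],key=cv2.contourArea)
W=px2w(M,cs.reshape(-1,2)+0.0,.004)[:,:2]
W=cv2.convexHull(W.astype(np.float32)).reshape(-1,2)
print(cv2.minAreaRect(W))
g=cv2.cvtColor(s,cv2.COLOR_BGR2GRAY)
for n,u,z in [("boss",(313,208),.054),("flange",(313,210),.014)]:
    c,rad,k=ring(t,M,u,z,.022 if z>.05 else .043,sign=-1,span=.005); print(n,c.round(4),round(rad,4),k)
    c,rad,k=ring(s,S,(.486,-.101,0),z,.022 if z>.05 else .043,sign=-1,span=.005); print(n,'side',c.round(4),round(rad,4),k)
E
```

```text
bearing top [0.5441 0.3129] 0.031 135 side [0.5415 0.3107] 0.0305 119
collar top [0.426  0.2785] 0.0255 129 side [0.4236 0.2774] 0.0259 165
tall top [ 0.5472 -0.3188] 0.0181 127 side [ 0.5444 -0.3195] 0.0184 108
cnutbore? top [0.506  0.4302] 0.0191 110 side [0.5052 0.4235] 0.021 149
((0.48703640699386597, 0.007221698760986328), (0.30849143862724304, 0.23917482793331146), 89.99851989746094)
boss [ 0.4884 -0.1019] 0.0212 83
boss side [ 0.4844 -0.1006] 0.019 65
flange [ 0.4879 -0.1023] 0.0422 105
flange side [ 0.4849 -0.1037] 0.0422 85
```

```bash
cat >> h.py <<'E'
def tool():
    s=r.read_state(); A=R.from_quat(s["eef_rot"]).as_matrix(); return s,A
def go(x,y,z,yaw=None):
    """shift in tool cm to target; yaw=world angle (deg) wanted for tool y axis (mod 180)"""
    s,A=tool(); d=np.array([x,y,z])-s["ee_pos"]; print("t",round(s["time"],2),"at",np.round(s["ee_pos"],4),"w",round(float(s["width"]),4),"F",np.round(s["ft_force"],1))
    print("tool cm",(A.T@d*100).round(2), "axes x",A[:,0].round(3),"y",A[:,1].round(3),"z",A[:,2].round(3))
    if yaw is not None:
        cur=np.degrees(np.arctan2(A[1,1],A[0,1])); e=(yaw-cur+90)%180-90; print("cur y yaw",cur.round(2),"spin about tool x:",(-e).round(2),"j7",round(s["joint_positions"][6],3),"j1",round(s["joint_positions"][0],3))
E
python3 -c "
from h import *
go(.543,.311,.20,0)"
```

```text
t 0.15 at [ 0.1586 -0.6043  0.2389] w 0.0871 F [ 0.3 -0.7  0.2]
tool cm [  3.97 -78.76 -60.42] axes x [-0.     0.001 -1.   ] y [ 0.254 -0.967 -0.001] z [-0.967 -0.254  0.   ]
cur y yaw -75.29 spin about tool x: -75.29 j7 -0.088 j1 1.291
```

```bash
python3 -m inch '[{"translation":[0,0,0],"spin":-10.7},{"translation":[0,0,0],"spin":-10.7},{"translation":[0,0,0],"spin":-10.7},{"translation":[0,0,0],"spin":-10.7},{"translation":[0,0,0],"spin":-10.7},{"translation":[0,0,0],"spin":-10.7},{"translation":[0,0,0],"spin":-10.7},{"translation":[0,0,0],"spin":-0.4}]' 0; python3 -c "
from h import *
go(.42,.0,.30,0)"
```

```text
time: 1.15
ee_pos: [0.1583, -0.6029, 0.236]
eef_rot: [0.498, 0.505, -0.496, 0.501]
ft_force: [-0.1, -0.9, 0.7]
width: 0.0871
t 1.15 at [ 0.1583 -0.6029  0.236 ] w 0.0871 F [-0.1 -0.9  0.7]
tool cm [ -6.09  26.78 -60.06] axes x [-0.002  0.006 -1.   ] y [ 1.     0.01  -0.002] z [ 0.01  -1.    -0.006]
cur y yaw 0.59 spin about tool x: 0.59 j7 1.192 j1 1.43
```

```bash
python3 -m inch '[{"translation":[-0.5,2.75,-5.4],"spin":0.1},{"translation":[-0.5,2.75,-5.4],"spin":0},{"translation":[-0.5,2.75,-5.4],"spin":0},{"translation":[-0.5,2.75,-5.4],"spin":0},{"translation":[-0.5,2.75,-5.4],"spin":0},{"translation":[-0.5,2.75,-5.4],"spin":0},{"translation":[-0.5,2.75,-5.4],"spin":0},{"translation":[-0.5,2.75,-5.4],"spin":0},{"translation":[-0.5,2.75,-5.4],"spin":0},{"translation":[-0.5,2.75,-5.4],"spin":0},{"translation":[-0.5,2.75,-5.4],"spin":0},{"translation":[-0.5,2.75,-5.4],"spin":0},{"translation":[0,0,0],"spin":0}]' 0; python3 -c "
from h import *
go(.487,.06,.30,0)
s=r.read_state(); cv2.imwrite('pics/w1.png',optics.camera('wrist')[:,:,::-1])
import json; json.dump({k:np.array(s[k]).tolist() for k in ('ee_pos','eef_rot')},open('w1.json','w'))"
```

```text
time: 2.78
ee_pos: [0.5079, 0.0576, 0.3006]
eef_rot: [0.516, 0.486, -0.512, 0.484]
ft_force: [0.1, -0.8, 0.5]
width: 0.087
t 2.77 at [0.5079 0.0576 0.3006] w 0.087 F [ 0.1 -0.8  0.5]
tool cm [ 0.06 -2.1  -0.12] axes x [ 0.002  0.006 -1.   ] y [ 0.998 -0.058  0.002] z [-0.058 -0.998 -0.007]
cur y yaw -3.32 spin about tool x: -3.32 j7 -0.351 j1 0.747
```

View pics/w1.png

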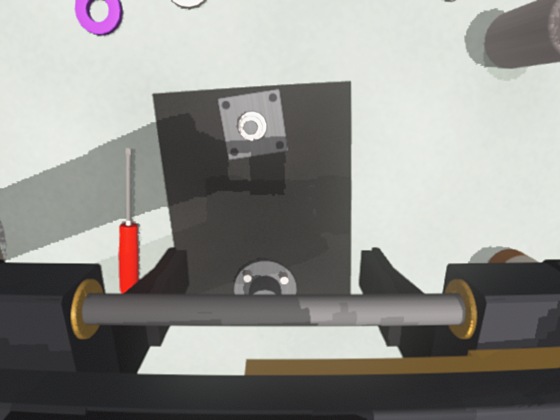

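```bash
cat >> h.py <<'E'
def edge(img,M,p,q,z,span=.008,n=80):
    """p->q along edge in world; dark side on the left of p->q direction; returns points"""
    g=cv2.GaussianBlur(cv2.cvtColor(img,cv2.COLOR_BGR2GRAY),(0,0),.7).astype(np.float32)
    p,q=np.array(p),np.array(q); d=(q-p)/np.linalg.norm(q-p); nn=np.array([d[1],-d[0]])
    t=np.linspace(0,1,n); o=np.linspace(-span,span,61)
    P=p+(q-p)*t[:,None]; G=P[:,None]+o[None,:,None]*nn
    X=w2px(M,np.concatenate([G,np.full(G.shape[:2]+(1,),z)],-1)).astype(np.float32).reshape(n,61,2)
    v=cv2.remap(g,X[...,0],X[...,1],cv2.INTER_LINEAR,borderMode=cv2.BORDER_REPLICATE); w=np.gradient(v,axis=1)
    k=w.argmax(1); m=w.max(1); inside=(X[:,30,0]>3)&(X[:,30,0]<556)&(X[:,30,1]>3)&(X[:,30,1]<416)
    E=(P+o[k][:,None]*nn)[(m>.5*np.median(m))&inside]
    for _ in range(6):
        l=cv2.fitLine(E.astype(np.float32),cv2.DIST_HUBER,0,1e-5,1e-5).ravel()
        res=abs((E-l[2:])@np.array([-l[1],l[0]])); E2=E[res<max(.0006,2.5*np.median(res))]
        if len(E2)==len(E): break
        E=E2
    return l,len(E),res.std()
def wm(f):
    import json; s=json.load(open(f)); return model("wrist",s)
E
python3 - <<'E'
from h import *
c=np.array([.487,.007]); hx,hy=.12,.155
def rep(img,M,c,tag,sel):
    c=np.array(c)
    for n,p,q in [("near",(-hx,hy),(-hx,-hy)),("right",(-hx,-hy),(hx,-hy)),("far",(hx,-hy),(hx,hy)),("left",(hx,hy),(-hx,hy))]:
        if n not in sel: continue
        p,q=np.array(p),np.array(q); a,b=p+.08*(q-p),q+.08*(p-q)
        l,k,sd=edge(img,M,c+a,c+b,.004)
        d=l[:2]; 
        ang=np.degrees(np.arctan2(d[1],d[0]))%90; ang=ang-90 if ang>45 else ang
        # crossing at centre
        if n in("near","far"): v=l[2]+(c[1]-l[3])*d[0]/d[1]
        else: v=l[3]+(c[0]-l[2])*d[1]/d[0]
        print(tag,n,"yaw",round(float(ang),2),"pos",round(float(v),4),k,round(float(sd),5))
rep(cv2.imread("pics/top0.png"),model("top"),c,"top",["near","right","far","left"])
rep(cv2.imread("pics/side0.png"),model("side"),c-[.002,.001],"side",["near","right","far","left"])
rep(cv2.imread("pics/w1.png"),wm("w1.json"),c,"wrist",["near","far","left"])
E
```

```text
top near yaw -0.26 pos 0.3681 63 0.00027
top right yaw -0.03 pos -0.1475 72 0.00051
top far yaw -0.46 pos 0.607 68 0.00046
top left yaw 0.45 pos 0.1611 47 0.00015
side near yaw -0.15 pos 0.3644 59 0.00015
side right yaw 0.04 pos -0.1488 53 0.00049
side far yaw -0.02 pos 0.6047 55 0.00017
side left yaw -0.04 pos 0.1623 58 0.00018
wrist near yaw -0.01 pos 0.3681 46 0.00018
wrist far yaw -0.01 pos 0.6067 71 0.00015
wrist left yaw -0.02 pos 0.1607 75 0.00018
```

```bash
python3 -m inch '[{"translation":[2.5,0.4,-4.3],"spin":-1},{"translation":[2.5,0.4,-4.3],"spin":-1},{"translation":[2.5,0.4,-4.3],"spin":-1},{"translation":[2.5,0.7,-4.3],"spin":-0.5},{"translation":[2.5,0.7,-4.3],"spin":0},{"translation":[2.5,0.7,-4.3],"spin":0},{"translation":[0,0,0],"spin":0}]' 0; cat > snap.py <<'E'
import sys,json
from h import *
n=sys.argv[1]; s=r.read_state(); cv2.imwrite(f'pics/{n}.png',optics.camera('wrist')[:,:,::-1])
json.dump({k:np.array(s[k]).tolist() for k in ('ee_pos','eef_rot')},open(f'{n}.json','w'))
E
python3 snap.py w2; python3 - <<'E'
from h import *
c,rad,k=ring(cv2.imread('pics/w2.png'),wm('w2.json'),(.543,.312,0),.017,.031); print(c,rad,k)
go(c[0],c[1],.021,0)
E
```

```text
time: 3.7
ee_pos: [0.5549, 0.3027, 0.1439]
eef_rot: [-0.508, -0.487, 0.511, -0.494]
ft_force: [-0.1, -1.0, 0.3]
width: 0.087
[0.54351698 0.31175113] 0.03017884166395917 153
t 3.75 at [0.5561 0.3007 0.145 ] w 0.087 F [-0.2 -1.5 -1.2]
tool cm [12.38 -1.37 -1.17] axes x [ 0.005 -0.01  -1.   ] y [ 0.999 -0.04   0.005] z [-0.04  -0.999  0.01 ]
cur y yaw -2.3 spin about tool x: -2.3 j7 -0.944 j1 0.107
```

View pics/w2.png

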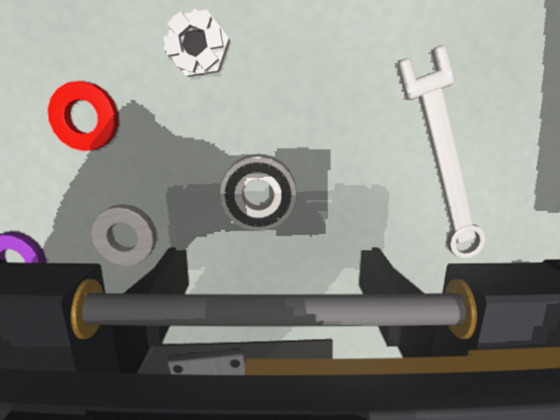

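```bash
python3 -m inch '[{"translation":[2,-0.6,-0.5],"spin":-1.2},{"translation":[2.5,-0.6,-0.5],"spin":-0.8},{"translation":[2.5,0,0],"spin":-0.4},{"translation":[0.5,0,0],"spin":0},{"translation":[0,0,0],"spin":0}]' 0 20; python3 snap.py w3; python3 - <<'E'
from h import *
c,rad,k=ring(cv2.imread('pics/w3.png'),wm('w3.json'),(.5435,.3118,0),.017,.031); print(c,rad,k)
go(c[0],c[1],.021,0)
E
```

```text
time: 4.38
ee_pos: [0.5474, 0.3015, 0.0684]
eef_rot: [0.501, 0.491, -0.504, 0.504]
ft_force: [0.2, 0.6, 1.0]
width: 0.0872
[0.54344344 0.31165877] 0.030280258225489617 137
t 4.42 at [0.5476 0.3015 0.0686] w 0.0874 F [-0.2  0.  -0.3]
tool cm [ 4.74 -0.47 -1.09] axes x [ 0.01  -0.015 -1.   ] y [ 1.    -0.009  0.01 ] z [-0.01  -1.     0.015]
cur y yaw -0.54 spin about tool x: -0.54 j7 -0.975 j1 0.083
```

View pics/w3.png

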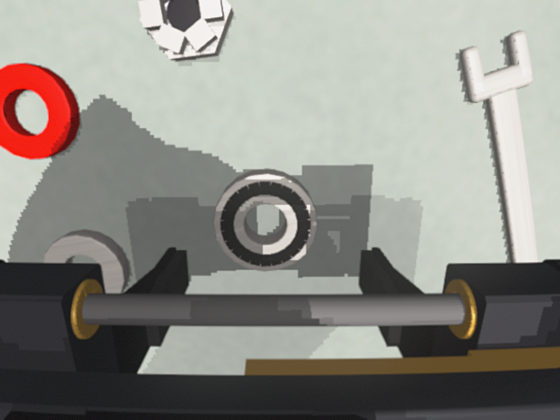

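```bash
python3 -m inch '[{"translation":[1.0,-0.5,-1.0],"spin":-0.5},{"translation":[1.5,0,-0.1],"spin":0},{"translation":[1.5,0,0],"spin":0},{"translation":[0.7,0,0],"spin":0},{"translation":[0,0,0],"spin":0}]' 0 20; python3 -c "
from h import *
go(.5435,.3117,.020,0)"
```

```text
time: 5.05
ee_pos: [0.5432, 0.3129, 0.0189]
eef_rot: [0.499, 0.493, -0.501, 0.506]
ft_force: [-0.1, 0.3, 1.2]
width: 0.0868
t 5.05 at [0.5432 0.3129 0.0189] w 0.0868 F [-0.1  0.3  1.2]
tool cm [-0.1   0.03  0.12] axes x [ 0.011 -0.015 -1.   ] y [ 1.    -0.     0.011] z [-0.    -1.     0.015]
cur y yaw -0.02 spin about tool x: -0.02 j7 -1.018 j1 0.038
```

```bash
python3 -m inch '[{"translation":[-0.1,0,0.1],"spin":0},{"translation":[0,0,0],"spin":0},{"translation":[0,0,0],"spin":0},{"translation":[0,0,0],"spin":0},{"translation":[0,0,0],"spin":0}]' 1 25; python3 -m inch '[{"translation":[0,0,0],"spin":0},{"translation":[0,0,0],"spin":0},{"translation":[-3,0,0],"spin":0},{"translation":[-4,0,0],"spin":0},{"translation":[-4,0,0],"spin":0},{"translation":[0,0,0],"spin":0}]'; python3 snap.py w4; python3 -c "
from h import *
go(.4874,.006,.10,0)"
```

```text
time: 5.68
ee_pos: [0.5438, 0.3119, 0.0211]
eef_rot: [0.5, 0.493, -0.501, 0.506]
ft_force: [0.5, 0.8, -1.8]
width: 0.0609
time: 6.42
ee_pos: [0.5415, 0.3128, 0.1326]
eef_rot: [0.499, 0.494, -0.502, 0.506]
ft_force: [-0.1, 0.8, -2.8]
width: 0.0606
t 6.47 at [0.5408 0.3119 0.1305] w 0.0601 F [-0.4 -0.  -3. ]
tool cm [ 3.55 -5.35 30.53] axes x [ 0.007 -0.017 -1.   ] y [ 1.    -0.001  0.007] z [-0.001 -1.     0.017]
cur y yaw -0.03 spin about tool x: -0.03 j7 -0.949 j1 0.089
```

View pics/w4.png

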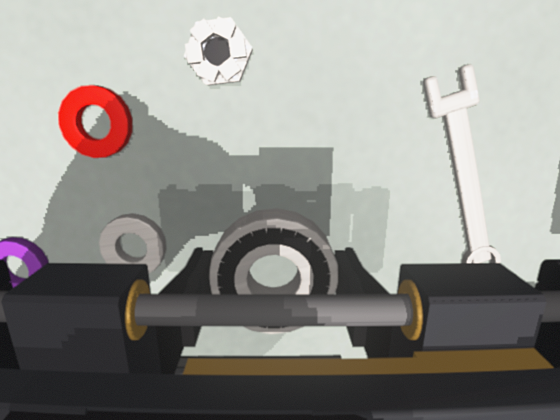

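```bash
python3 -m inch '[{"translation":[-0.2,-0.9,5],"spin":0},{"translation":[0,-0.9,5],"spin":0},{"translation":[0,-0.9,5],"spin":0},{"translation":[0,-0.9,5],"spin":0},{"translation":[0,-0.9,5],"spin":0},{"translation":[0,-0.9,5],"spin":0},{"translation":[0,0,0],"spin":0},{"translation":[0,0,0],"spin":0}]'; python3 -c "
from h import *
go(.4874,.006,.0265,0)"
```

```text
time: 7.48
ee_pos: [0.4781, -0.0001, 0.1261]
eef_rot: [-0.494, -0.497, 0.508, -0.501]
ft_force: [-0.0, 0.2, -4.2]
width: 0.0606
t 7.47 at [ 4.781e-01 -1.000e-04  1.261e-01] w 0.0606 F [-0.   0.2 -4.2]
tool cm [ 9.94  1.03 -0.79] axes x [-0.01  -0.018 -1.   ] y [ 1.    -0.003 -0.01 ] z [-0.003 -1.     0.018]
cur y yaw -0.18 spin about tool x: -0.18 j7 -0.319 j1 0.851
```

```bash
python3 -m inch '[{"translation":[2.5,0.9,-0.7],"spin":-0.2},{"translation":[3,0.2,-0.2],"spin":0},{"translation":[2.5,0,0],"spin":0},{"translation":[0,0,0],"spin":0}]'; python3 -c "
from h import *
go(.4874,.006,.0255,0)"
```

```text
time: 7.98
ee_pos: [0.4882, 0.0129, 0.042]
eef_rot: [-0.491, -0.501, 0.505, -0.503]
ft_force: [-0.9, -0.4, -2.2]
width: 0.0606
t 7.97 at [0.4882 0.0129 0.042 ] w 0.0606 F [-0.9 -0.4 -2.2]
tool cm [ 1.67 -0.06  0.67] axes x [-0.012 -0.016 -1.   ] y [ 1.     0.007 -0.012] z [ 0.008 -1.     0.016]
cur y yaw 0.43 spin about tool x: 0.43 j7 -0.463 j1 0.715
```

```bash
python3 -m inch '[{"translation":[0.3,-0.1,0.7],"spin":0.4},{"translation":[0.8,0,0],"spin":0},{"translation":[0.3,0,0],"spin":0},{"translation":[0,0,0],"spin":0},{"translation":[0,0,0],"spin":0}]'; python3 -c "
from h import *
go(.4874,.006,.0255,0)"
```

```text
time: 8.6
ee_pos: [0.4887, 0.0062, 0.0297]
eef_rot: [-0.494, -0.498, 0.506, -0.502]
ft_force: [-0.4, -0.3, -2.1]
width: 0.06
t 8.6 at [0.4887 0.0062 0.0297] w 0.06 F [-0.4 -0.3 -2.1]
tool cm [ 0.42 -0.12  0.02] axes x [-0.008 -0.016 -1.   ] y [ 1.     0.001 -0.008] z [ 0.001 -1.     0.016]
cur y yaw 0.07 spin about tool x: 0.07 j7 -0.472 j1 0.712
```

```bash
python3 -m inch '[{"translation":[0.2,-0.1,0],"spin":0},{"translation":[0.2,0,0],"spin":0},{"translation":[0,0,0],"spin":0}]'; python3 -c "
from h import *
go(.4874,.006,.0255,0)"
```

```text
time: 8.98
ee_pos: [0.4877, 0.0061, 0.0257]
eef_rot: [-0.494, -0.498, 0.506, -0.502]
ft_force: [1.2, -0.0, -1.8]
width: 0.0606
t 8.97 at [0.4877 0.0061 0.0257] w 0.0606 F [ 1.2 -0.  -1.8]
tool cm [ 0.02 -0.03  0.01] axes x [-0.008 -0.016 -1.   ] y [ 1.     0.001 -0.008] z [ 0.001 -1.     0.016]
cur y yaw 0.06 spin about tool x: 0.06 j7 -0.477 j1 0.709
```

```bash
python3 -m inch '[{"translation":[0,0,0],"spin":0},{"translation":[0,0,0],"spin":0},{"translation":[0,0,0],"spin":0},{"translation":[-3,0,0],"spin":0},{"translation":[-5,0,0],"spin":0},{"translation":[-5,0,0],"spin":0},{"translation":[-1,0,-4],"spin":0},{"translation":[0,0,0],"spin":0}]' 0; python3 snap.py w5; python3 -c "
from h import *
go(.547,-.319,.16,0)
I=cv2.imread('pics/w5.png');M=wm('w5.json')
print(ring(I,M,(.4874,.006,0),.021,.031))"
```

```text
time: 9.98
ee_pos: [0.4895, 0.0495, 0.1705]
eef_rot: [-0.495, -0.498, 0.505, -0.502]
ft_force: [0.8, -0.5, -0.0]
width: 0.0868
t 10.03 at [0.4897 0.0473 0.17  ] w 0.0869 F [-0.1 -1.8 -0.2]
tool cm [ 1.55  5.82 36.6 ] axes x [-0.007 -0.016 -1.   ] y [ 1.    -0.002 -0.007] z [-0.002 -1.     0.016]
cur y yaw -0.13 spin about tool x: -0.13 j7 -0.391 j1 0.792
(array([0.48772328, 0.00581538]), np.float64(0.030628592043619104), 125)
```

View pics/w5.png

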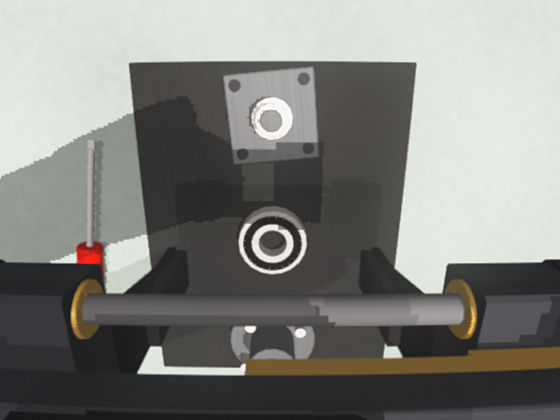

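```bash
python3 -m inch '[{"translation":[0,1,6],"spin":0},{"translation":[0,1,6],"spin":0},{"translation":[0,1,6],"spin":0},{"translation":[0,1,6],"spin":0},{"translation":[0,1,6],"spin":0},{"translation":[0,1,6],"spin":0},{"translation":[0,0,0],"spin":0},{"translation":[0,0,0],"spin":0}]' 0.3; python3 snap.py w6; python3 -c "
from h import *
I=cv2.imread('pics/w6.png');M=wm('w6.json')
c,rad,k=ring(I,M,(.547,-.319,0),.05,.018); print(c,rad,k)
go(c[0],c[1],.037,0)
I=optics.camera('top')[:,:,::-1].copy(); cv2.imwrite('pics/top1.png',I)
M=model('top'); print('top bearing',ring(I,M,(.4877,.006,0),.021,.031))"
```

```text
time: 11.02
ee_pos: [0.5456, -0.3265, 0.1699]
eef_rot: [-0.494, -0.498, 0.509, -0.499]
ft_force: [0.2, 0.4, 1.2]
width: 0.0611
[ 0.54682714 -0.31990258] 0.017437498310594563 127
t 11.07 at [ 0.5452 -0.3272  0.1697] w 0.0611 F [-0.4 -0.9 -0.2]
tool cm [13.26  0.35 -0.97] axes x [-0.014 -0.018 -1.   ] y [ 1.    -0.006 -0.014] z [-0.006 -1.     0.018]
cur y yaw -0.36 spin about tool x: -0.36 j7 0.17 j1 1.076
top bearing (array([0.48775475, 0.00704379]), np.float64(0.031156512639617374), 153)
```

View pics/w6.png

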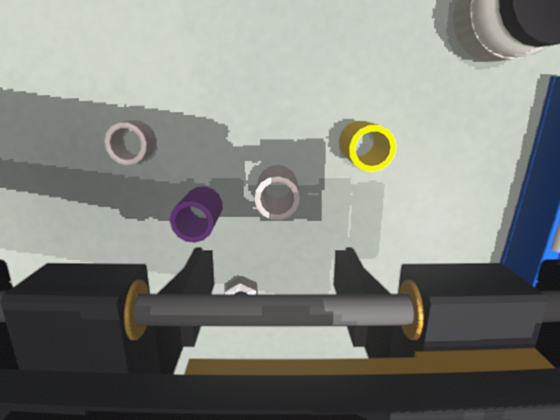

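View pics/top1.png

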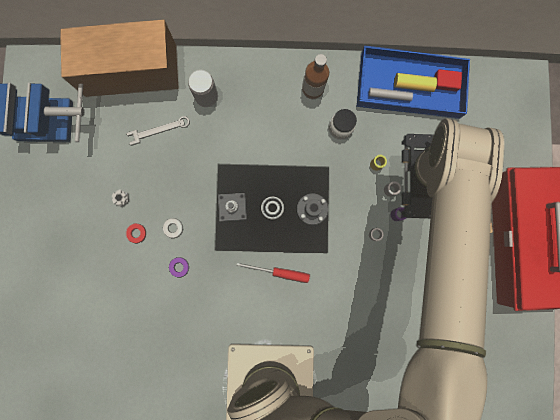

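```bash
python3 -m inch '[{"translation":[2,0.2,-0.8],"spin":-0.3},{"translation":[3,0.1,-0.1],"spin":0},{"translation":[3,0,0],"spin":0},{"translation":[2,0,0],"spin":0},{"translation":[0,0,0],"spin":0}]' 0.3; python3 -c "
from h import *
go(.5468,-.3199,.037,0)"
```

```text
time: 11.75
ee_pos: [0.5473, -0.3127, 0.0646]
eef_rot: [-0.49, -0.501, 0.506, -0.503]
ft_force: [-0.2, 0.6, -0.1]
width: 0.0606
t 11.75 at [ 0.5473 -0.3127  0.0646] w 0.0606 F [-0.2  0.6 -0.1]
tool cm [ 2.77 -0.01  0.67] axes x [-0.014 -0.017 -1.   ] y [ 1.     0.009 -0.015] z [ 0.009 -1.     0.017]
cur y yaw 0.5 spin about tool x: 0.5 j7 0.103 j1 1.034
```

```bash
python3 -m inch '[{"translation":[0.5,0,0.6],"spin":0.5},{"translation":[1.3,0,0],"spin":0},{"translation":[0.8,0,0],"spin":0},{"translation":[0,0,0],"spin":0}]' 0.3; python3 -c "
from h import *
go(.5468,-.3199,.037,0)"
```

```text
time: 12.25
ee_pos: [0.5482, -0.32, 0.0391]
eef_rot: [-0.492, -0.498, 0.508, -0.502]
ft_force: [0.4, 0.2, -0.4]
width: 0.0611
t 12.25 at [ 0.5482 -0.32    0.0391] w 0.0611 F [ 0.4  0.2 -0.4]
tool cm [ 0.21 -0.13 -0.01] axes x [-0.012 -0.019 -1.   ] y [ 1.    -0.001 -0.012] z [-0.001 -1.     0.019]
cur y yaw -0.04 spin about tool x: -0.04 j7 0.089 j1 1.026
```

```bash
python3 -m inch '[{"translation":[0.2,-0.15,0],"spin":0},{"translation":[0,0,0],"spin":0}]' 0.3 ; python3 -m inch '[{"translation":[0,0,0],"spin":0},{"translation":[0,0,0],"spin":0},{"translation":[0,0,0],"spin":0},{"translation":[0,0,0],"spin":0},{"translation":[0,0,0],"spin":0}]' 1 15; python3 -m inch '[{"translation":[-3,0,0],"spin":0},{"translation":[-5,0,0],"spin":0},{"translation":[-5,0,0],"spin":0},{"translation":[0,0,0],"spin":0}]'; python3 snap.py w7; python3 -c "
from h import *
go(.4877,.0058,.15,0)"
```

```text
time: 12.5
ee_pos: [0.5469, -0.32, 0.0374]
eef_rot: [-0.493, -0.498, 0.508, -0.502]
ft_force: [-0.0, 0.1, 0.5]
width: 0.0612
time: 13.12
ee_pos: [0.5471, -0.3202, 0.0381]
eef_rot: [-0.493, -0.497, 0.508, -0.502]
ft_force: [0.2, 0.1, -0.2]
width: 0.0347
time: 13.62
ee_pos: [0.5479, -0.3171, 0.1706]
eef_rot: [-0.492, -0.499, 0.508, -0.501]
ft_force: [-0.0, -0.9, -2.0]
width: 0.0347
t 13.68 at [ 0.5467 -0.317   0.1682] w 0.0348 F [-0.2  0.4 -2.3]
tool cm [  1.37  -5.88 -32.3 ] axes x [-0.015 -0.017 -1.   ] y [ 1.    -0.    -0.015] z [-0.    -1.     0.017]
cur y yaw -0.02 spin about tool x: -0.02 j7 0.159 j1 1.069
```

View pics/w7.png

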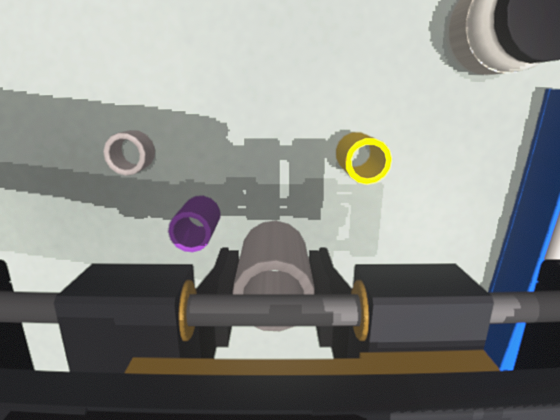

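```bash
python3 -m inch '[{"translation":[0,-0.9,-5.2],"spin":0},{"translation":[0,-0.9,-5.2],"spin":0},{"translation":[0,-0.9,-5.2],"spin":0},{"translation":[0,-0.9,-5.2],"spin":0},{"translation":[0,-1,-5.2],"spin":0},{"translation":[0,-1,-5.2],"spin":0},{"translation":[0,0,0],"spin":0},{"translation":[0,0,0],"spin":0}]'; python3 -c "
from h import *
go(.4877,.0055,.08,0)"
```

```text
time: 14.68
ee_pos: [0.4833, 0.0024, 0.1537]
eef_rot: [-0.49, -0.503, 0.511, -0.495]
ft_force: [-0.7, -0.1, -0.4]
width: 0.0347
t 14.68 at [0.4833 0.0024 0.1537] w 0.0347 F [-0.7 -0.1 -0.4]
tool cm [ 7.35  0.65 -0.41] axes x [-0.028 -0.013 -1.   ] y [ 1.    -0.004 -0.028] z [-0.003 -1.     0.013]
cur y yaw -0.2 spin about tool x: -0.2 j7 -0.306 j1 0.862
```

```bash
python3 -m inch '[{"translation":[2.5,0.5,-0.4],"spin":-0.2},{"translation":[2.5,0,0],"spin":0},{"translation":[2,0,0],"spin":0},{"translation":[0,0,0],"spin":0}]'; python3 -c "
from h import *
go(.4877,.0055,.062,0)"
```

```text
time: 15.18
ee_pos: [0.4862, 0.0008, 0.0793]
eef_rot: [-0.491, -0.503, 0.513, -0.494]
ft_force: [0.3, -0.1, -1.4]
width: 0.0347
t 15.18 at [0.4862 0.0008 0.0793] w 0.0347 F [ 0.3 -0.1 -1.4]
tool cm [ 1.72  0.2  -0.49] axes x [-0.031 -0.013 -0.999] y [ 0.999 -0.007 -0.031] z [-0.007 -1.     0.013]
cur y yaw -0.41 spin about tool x: -0.41 j7 -0.402 j1 0.781
```

```bash
python3 -m inch '[{"translation":[0.4,0.2,-0.5],"spin":-0.4},{"translation":[0.8,0.05,0],"spin":0},{"translation":[0.4,0.05,0],"spin":0},{"translation":[0,0,0],"spin":0}]'; python3 snap.py w8; python3 -c "
from h import *
go(.4877,.0055,.0595,0)"
```

```text
time: 15.68
ee_pos: [0.4902, 0.0056, 0.0637]
eef_rot: [-0.49, -0.504, 0.51, -0.496]
ft_force: [-0.4, -0.0, -1.1]
width: 0.0348
t 15.72 at [0.4903 0.0056 0.0638] w 0.035 F [ 0.4 -0.8 -1.1]
tool cm [ 0.44 -0.25 -0.  ] axes x [-0.029 -0.013 -1.   ] y [ 1.    -0.    -0.029] z [-0.    -1.     0.013]
cur y yaw -0.03 spin about tool x: -0.03 j7 -0.428 j1 0.75
```

View pics/w8.png

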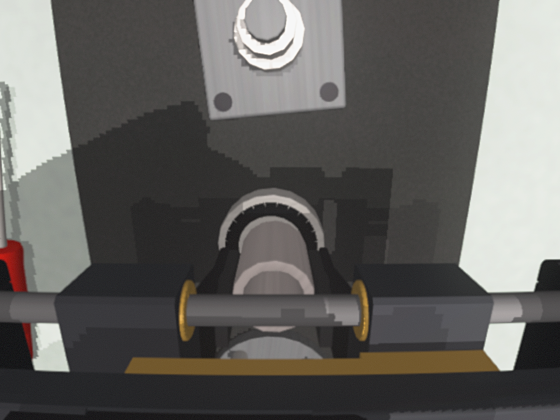

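```bash
python3 -m inch '[{"translation":[0.15,-0.22,0],"spin":0},{"translation":[0.2,0,0],"spin":0},{"translation":[0,0,0],"spin":0}]'; python3 -c "
from h import *
go(.488,.0055,.059,0)"
```

```text
time: 16.1
ee_pos: [0.488, 0.0054, 0.0606]
eef_rot: [-0.49, -0.504, 0.51, -0.496]
ft_force: [-0.5, 0.2, -1.3]
width: 0.0352
t 16.1 at [0.488  0.0054 0.0606] w 0.0352 F [-0.5  0.2 -1.3]
tool cm [ 0.16  0.   -0.01] axes x [-0.028 -0.013 -1.   ] y [ 1.    -0.001 -0.028] z [-0.    -1.     0.013]
cur y yaw -0.03 spin about tool x: -0.03 j7 -0.431 j1 0.751
```

```bash
python3 -m inch '[{"translation":[0.15,0,0],"spin":0},{"translation":[0.05,0,0],"spin":0},{"translation":[0,0,0],"spin":0}]'; python3 -c "
from h import *
go(.488,.0055,.059,0)"
```

```text
time: 16.48
ee_pos: [0.4882, 0.0055, 0.0592]
eef_rot: [-0.49, -0.503, 0.511, -0.496]
ft_force: [-0.5, 0.0, 0.9]
width: 0.0348
t 16.48 at [0.4882 0.0055 0.0592] w 0.0348 F [-0.5  0.   0.9]
tool cm [ 0.02 -0.02 -0.  ] axes x [-0.028 -0.014 -1.   ] y [ 1.    -0.001 -0.028] z [-0.    -1.     0.014]
cur y yaw -0.04 spin about tool x: -0.04 j7 -0.434 j1 0.748
```

```bash
python3 -m inch '[{"translation":[0,0,0],"spin":0},{"translation":[0,0,0],"spin":0},{"translation":[0,0,0],"spin":0},{"translation":[-3,0,0],"spin":0},{"translation":[-4,0,0],"spin":0},{"translation":[-4,0,0],"spin":0},{"translation":[-1,0,-4],"spin":0},{"translation":[0,0,0],"spin":0}]' 0.3; python3 snap.py w9; python3 -c "
from h import *
go(.425,.278,.15,0)
I=cv2.imread('pics/w9.png');M=wm('w9.json')
print(ring(I,M,(.4877,.0057,0),.071,.018))"
```

```text
time: 17.48
ee_pos: [0.4916, 0.048, 0.1821]
eef_rot: [-0.49, -0.503, 0.51, -0.496]
ft_force: [-0.5, -0.0, -0.1]
width: 0.061
t 17.52 at [0.4918 0.0457 0.1816] w 0.0614 F [ 0.6 -0.4  0.6]
tool cm [  3.03  -6.68 -23.24] axes x [-0.029 -0.014 -0.999] y [ 1.    -0.004 -0.029] z [-0.004 -1.     0.014]
cur y yaw -0.24 spin about tool x: -0.24 j7 -0.389 j1 0.791
(array([0.48772794, 0.00541856]), np.float64(0.017733793226318215), 128)
```

View pics/w9.png

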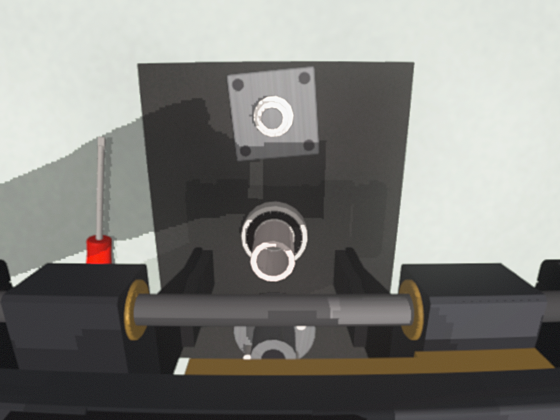

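```bash
python3 -m inch '[{"translation":[0.8,-1.5,-5.5],"spin":0},{"translation":[0.8,-1.5,-5.5],"spin":0},{"translation":[0.8,-1.5,-5.5],"spin":-0.2},{"translation":[0.8,-1.5,-5.5],"spin":0},{"translation":[0,-0.7,0],"spin":0},{"translation":[0,0,0],"spin":0}]' 0.1; python3 snap.py w10; python3 -c "
from h import *
I=cv2.imread('pics/w10.png');M=wm('w10.json')
c,rad,k=ring(I,M,(.425,.278,0),.012,.027); print(c,rad,k)
go(c[0],c[1],.020,0)
I=optics.camera('top')[:,:,::-1].copy(); cv2.imwrite('pics/top2.png',I)
M=model('top'); print('top boss',ring(I,M,(.4877,-.104,0),.054,.022,sign=-1,span=.005))"
```

```text
time: 18.27
ee_pos: [0.4247, 0.2655, 0.1441]
eef_rot: [-0.49, -0.502, 0.514, -0.494]
ft_force: [0.7, 0.2, 0.5]
width: 0.0784
[0.42572377 0.27815587] 0.02579273828898509 91
t 18.32 at [0.4249 0.2655 0.1443] w 0.0783 F [-0.2 -0.7  0.2]
tool cm [12.4   0.46 -1.46] axes x [-0.032 -0.016 -0.999] y [ 0.999 -0.01  -0.032] z [-0.009 -1.     0.016]
cur y yaw -0.55 spin about tool x: -0.55 j7 -0.926 j1 0.331
top boss (array([ 0.48860976, -0.10190404]), np.float64(0.02113352146378338), 85)
```

View pics/w10.png

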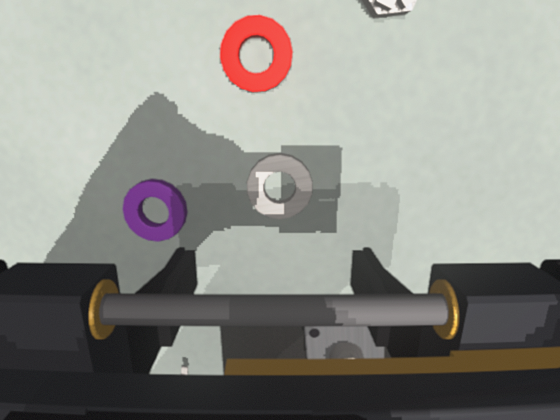

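```bash
python3 -m inch '[{"translation":[2,0.3,-1.4],"spin":-0.5},{"translation":[3,0.1,0],"spin":0},{"translation":[2,0,0],"spin":0},{"translation":[0,0,0],"spin":0},{"translation":[0,0,0],"spin":0}]' 0.1; python3 snap.py w11; python3 -c "
from h import *
I=cv2.imread('pics/w11.png');M=wm('w11.json')
for sp in (.003,.005,.007):
  print(ring(I,M,(.4257,.2781,0),.012,.027,span=sp), ring(I,M,(.4257,.2781,0),.012,.013,span=sp,sign=1))
go(.4257,.2781,.020,0)
P=[(.4257+.027*np.cos(a),.2781+.027*np.sin(a),.012) for a in np.linspace(0,6.28,60)]
cv2.polylines(I,[w2px(M,P).round().astype(int)],True,(0,255,0),1); cv2.imwrite('pics/w11o.png',I)
"
```

```text
time: 19.0
ee_pos: [0.4331, 0.2721, 0.0733]
eef_rot: [-0.492, -0.499, 0.515, -0.493]
ft_force: [-0.3, -0.2, 0.0]
width: 0.0781
(array([0.42558179, 0.27790868]), np.float64(0.02615799963416594), 98) (array([0.4255683 , 0.27792935]), np.float64(0.013400475547510867), 161)
(array([0.42566831, 0.27830411]), np.float64(0.02583851434890974), 84) (array([0.42553083, 0.27799247]), np.float64(0.01344762679928077), 147)
(array([0.4257519 , 0.27858368]), np.float64(0.025633866905726006), 79) (array([0.42554561, 0.27792008]), np.float64(0.013427632629603465), 142)
t 19.05 at [0.4331 0.2721 0.0733] w 0.0782 F [-0.6 -0.4 -0.6]
tool cm [ 5.34 -0.6  -0.68] axes x [-0.028 -0.016 -0.999] y [ 1.    -0.015 -0.028] z [-0.014 -1.     0.017]
cur y yaw -0.85 spin about tool x: -0.85 j7 -1.016 j1 0.233
```

View pics/w11o.png

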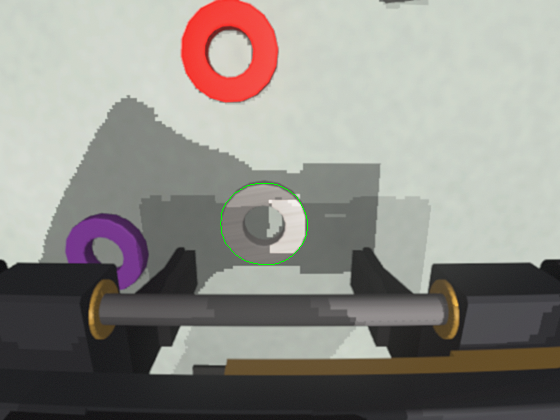

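```bash
python3 -m inch '[{"translation":[1.5,-0.7,-0.6],"spin":-0.8},{"translation":[2,0,0],"spin":0},{"translation":[1.5,0,0],"spin":0},{"translation":[0,0,0],"spin":0}]' 0.1; python3 -c "
from h import *
go(.4256,.2779,.020,0)"
```

```text
time: 19.55
ee_pos: [0.4243, 0.2778, 0.0204]
eef_rot: [-0.489, -0.503, 0.511, -0.497]
ft_force: [-0.5, 0.0, 0.5]
width: 0.0784
t 19.55 at [0.4243 0.2778 0.0204] w 0.0784 F [-0.5  0.   0.5]
tool cm [ 0.04  0.13 -0.01] axes x [-0.027 -0.017 -0.999] y [ 1.     0.001 -0.027] z [ 0.001 -1.     0.016]
cur y yaw 0.03 spin about tool x: 0.03 j7 -1.077 j1 0.168
```

```bash
python3 -m inch '[{"translation":[0,0.16,0],"spin":0},{"translation":[0,0,0],"spin":0}]' 0.1; python3 -m inch '[{"translation":[0,0,0],"spin":0},{"translation":[0,0,0],"spin":0},{"translation":[0,0,0],"spin":0},{"translation":[0,0,0],"spin":0},{"translation":[0,0,0],"spin":0}]' 1 25;  python3 -m inch '[{"translation":[-3,0,0],"spin":0},{"translation":[-5,0,0],"spin":0},{"translation":[-5,0,0],"spin":0},{"translation":[0,0,0],"spin":0}]'; python3 snap.py w12; python3 -c "
from h import *
go(.4875,-.104,.15,0)"
```

```text
time: 19.8
ee_pos: [0.4262, 0.2782, 0.0206]
eef_rot: [-0.489, -0.503, 0.51, -0.497]
ft_force: [0.1, -0.5, 0.2]
width: 0.0781
time: 20.42
ee_pos: [0.4269, 0.2783, 0.0214]
eef_rot: [-0.49, -0.503, 0.51, -0.497]
ft_force: [-0.8, 0.5, -0.5]
width: 0.053
time: 20.92
ee_pos: [0.4295, 0.28, 0.1541]
eef_rot: [-0.489, -0.503, 0.511, -0.497]
ft_force: [0.3, 0.6, -2.0]
width: 0.0526
t 20.98 at [0.4287 0.2789 0.1521] w 0.0529 F [ 0.1 -0.8 -1.4]
tool cm [ 0.73  5.86 38.29] axes x [-0.031 -0.018 -0.999] y [ 1.     0.001 -0.031] z [ 0.001 -1.     0.018]
cur y yaw 0.03 spin about tool x: 0.03 j7 -0.943 j1 0.295
```

View pics/w12.png

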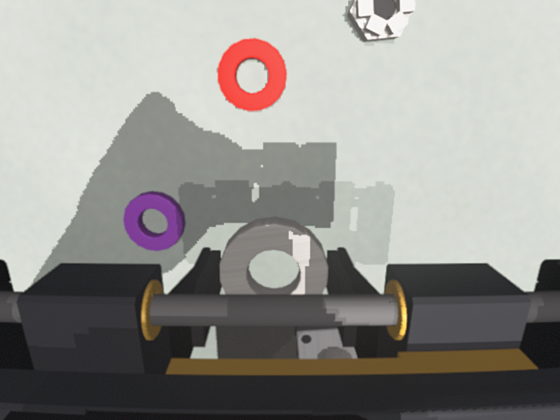

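```bash
python3 -m inch '[{"translation":[-0.3,0.75,5.3],"spin":0},{"translation":[-0.2,0.75,5.3],"spin":0},{"translation":[0,0.75,5.3],"spin":0},{"translation":[0,0.75,5.3],"spin":0},{"translation":[0,0.75,5.3],"spin":0},{"translation":[0,0.75,5.3],"spin":0},{"translation":[0,0.75,5.3],"spin":0},{"translation":[0,0.75,5.3],"spin":0},{"translation":[0,0,0],"spin":0},{"translation":[0,0,0],"spin":0}]'; python3 snap.py w13; python3 -c "
from h import *
go(.4875,-.104,.09,0)
I=cv2.imread('pics/w13.png');M=wm('w13.json')
for sg in (-1,1): print(ring(I,M,(.4875,-.104,0),.054,.022,sign=sg,span=.004))
print('flange',ring(I,M,(.4875,-.104,0),.014,.043,sign=-1,span=.004))
print('tube',ring(I,M,(.4877,.0055,0),.071,.018))
for c,r_,z,col in [((.4875,-.104),.022,.054,(0,255,0)),((.4875,-.104),.043,.014,(255,255,0))]:
  P=[(c[0]+r_*np.cos(a),c[1]+r_*np.sin(a),z) for a in np.linspace(0,6.28,60)]
  cv2.polylines(I,[w2px(M,P).round().astype(int)],True,col,1)
cv2.imwrite('pics/w13o.png',I)"
```

```text
time: 22.22
ee_pos: [0.483, -0.1588, 0.1484]
eef_rot: [-0.483, -0.509, 0.515, -0.492]
ft_force: [0.3, 0.2, -1.3]
width: 0.0529
t 22.27 at [ 0.4828 -0.1591  0.1484] w 0.0527 F [ 0.  -0.6 -1. ]
tool cm [ 5.72  0.77 -5.6 ] axes x [-0.049 -0.015 -0.999] y [ 0.999  0.003 -0.049] z [ 0.004 -1.     0.015]
cur y yaw 0.16 spin about tool x: 0.16 j7 -0.024 j1 1.077
(array([ 0.48765102, -0.104213  ]), np.float64(0.02128591857239314), 101)
(array([ 0.4855942 , -0.10371419]), np.float64(0.02386621260960013), 77)
flange (array([ 0.48785516, -0.10413056]), np.float64(0.042681262130821414), 154)
tube (array([0., 0.]), np.float64(0.0), 0)
  return _methods._mean(a, axis=axis, dtype=dtype,
  ret = ret.dtype.type(ret / rcount)
```

View pics/w13o.png

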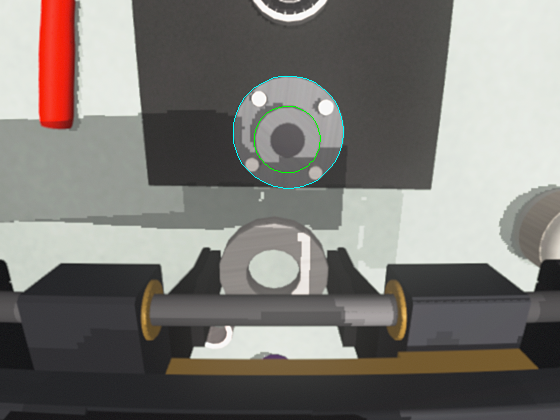

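```bash
python3 -m inch '[{"translation":[1,0.4,-3],"spin":0},{"translation":[1.5,0.3,-2.6],"spin":0},{"translation":[1.5,0.3,0],"spin":0},{"translation":[0.5,0,0],"spin":0},{"translation":[0,0,0],"spin":0}]'; python3 -c "
from h import *
go(.4885,-.1038,.0765,0)"
```

```text
time: 22.9
ee_pos: [0.4894, -0.099, 0.0996]
eef_rot: [-0.481, -0.511, 0.514, -0.493]
ft_force: [0.3, 0.4, -2.3]
width: 0.0529
t 22.9 at [ 0.4894 -0.099   0.0996] w 0.0529 F [ 0.3  0.4 -2.3]
tool cm [2.32 0.02 0.44] axes x [-0.051 -0.016 -0.999] y [ 0.999  0.009 -0.051] z [ 0.009 -1.     0.016]
cur y yaw 0.49 spin about tool x: 0.49 j7 -0.184 j1 0.952
```

```bash
python3 -m inch '[{"translation":[0.6,0,0.4],"spin":0.4},{"translation":[0.8,0,0],"spin":0},{"translation":[0.4,0,0],"spin":0},{"translation":[0,0,0],"spin":0}]'; python3 -c "
from h import *
go(.4885,-.1038,.0755,0)"
```

```text
time: 23.4
ee_pos: [0.4887, -0.1053, 0.0811]
eef_rot: [-0.483, -0.508, 0.517, -0.491]
ft_force: [-0.0, 0.3, -1.8]
width: 0.0531
t 23.4 at [ 0.4887 -0.1053  0.0811] w 0.0531 F [-0.   0.3 -1.8]
tool cm [ 0.56  0.01 -0.15] axes x [-0.05  -0.017 -0.999] y [ 0.999 -0.002 -0.05 ] z [-0.001 -1.     0.017]
cur y yaw -0.09 spin about tool x: -0.09 j7 -0.202 j1 0.943
```

```bash
python3 -m inch '[{"translation":[0.2,0,-0.15],"spin":0},{"translation":[0.2,0,0],"spin":0},{"translation":[0,0,0],"spin":0}]'; python3 -c "
from h import *
go(.4885,-.1038,.0755,0)"
```

```text
time: 23.78
ee_pos: [0.4887, -0.1036, 0.0771]
eef_rot: [-0.483, -0.508, 0.517, -0.491]
ft_force: [0.4, -0.6, -1.0]
width: 0.0527
t 23.77 at [ 0.4887 -0.1036  0.0771] w 0.0527 F [ 0.4 -0.6 -1. ]
tool cm [ 0.16 -0.01  0.02] axes x [-0.049 -0.017 -0.999] y [ 0.999 -0.001 -0.049] z [-0.001 -1.     0.017]
cur y yaw -0.08 spin about tool x: -0.08 j7 -0.209 j1 0.937
```

```bash
python3 -m inch '[{"translation":[0.1,0,0],"spin":0},{"translation":[0.05,0,0],"spin":0},{"translation":[0,0,0],"spin":0}]'; python3 -c "
from h import *
go(.4885,-.1038,.0755,0)"
```

```text
time: 24.15
ee_pos: [0.4888, -0.1036, 0.0758]
eef_rot: [-0.483, -0.508, 0.517, -0.492]
ft_force: [-0.3, 0.1, -0.8]
width: 0.0531
t 24.15 at [ 0.4888 -0.1036  0.0758] w 0.0531 F [-0.3  0.1 -0.8]
tool cm [ 0.03 -0.03  0.02] axes x [-0.049 -0.017 -0.999] y [ 0.999 -0.001 -0.049] z [-0.    -1.     0.017]
cur y yaw -0.08 spin about tool x: -0.08 j7 -0.211 j1 0.936
```

```bash
python3 -m inch '[{"translation":[0,0,0],"spin":0},{"translation":[0,0,0],"spin":0},{"translation":[0,0,0],"spin":0},{"translation":[-2,0,0],"spin":0},{"translation":[-4,0,0],"spin":0},{"translation":[-4,0,2],"spin":0},{"translation":[-2,0,2],"spin":0},{"translation":[0,0,0],"spin":0}]' 0.1; python3 snap.py w14; python3 -c "
from h import *
I=cv2.imread('pics/w14.png');M=wm('w14.json')
print(ring(I,M,(.4877,-.104,0),.066,.027), ring(I,M,(.4877,-.104,0),.066,.013,sign=1))
go(.505,.425,.20,0)"
```

```text
time: 25.15
ee_pos: [0.4961, -0.141, 0.2056]
eef_rot: [-0.484, -0.507, 0.515, -0.493]
ft_force: [0.1, 0.7, -0.5]
width: 0.0782
(array([ 0.48825286, -0.10415706]), np.float64(0.026500790470701568), 145) (array([ 0.4883539 , -0.10429368]), np.float64(0.013056831895430573), 180)
t 25.2 at [ 0.4958 -0.1398  0.2048] w 0.0786 F [-0.1  0.2 -0.3]
tool cm [ -0.54   1.11 -56.47] axes x [-0.046 -0.017 -0.999] y [ 0.999  0.003 -0.046] z [ 0.004 -1.     0.017]
cur y yaw 0.17 spin about tool x: 0.17 j7 -0.029 j1 1.064
```

View pics/w14.png

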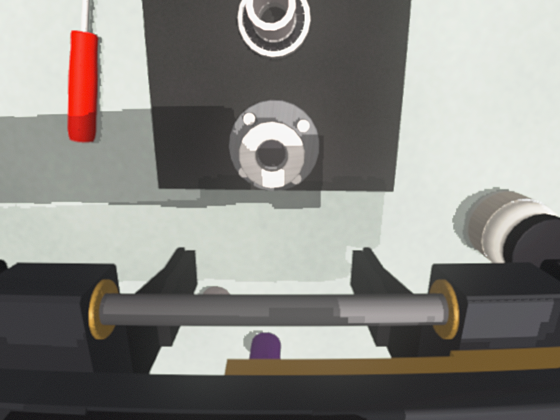

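```bash
python3 -m inch '[{"translation":[-0.3,0,-5],"spin":0},{"translation":[-0.3,0,-5],"spin":0},{"translation":[0,0,-5],"spin":0},{"translation":[0,0,-5],"spin":0},{"translation":[0,0,-5],"spin":0},{"translation":[0.2,0,-5],"spin":0},{"translation":[0.2,0,-5],"spin":0},{"translation":[0.2,0,-5],"spin":0},{"translation":[0.2,0,-5],"spin":0},{"translation":[0.2,0,-5],"spin":0},{"translation":[0.2,0,-5],"spin":0},{"translation":[0,0,0],"spin":0},{"translation":[0,0,0],"spin":0}]' 0.1; python3 snap.py w15; python3 -c "
from h import *
go(.505,.425,.15,0)
I=optics.camera('top')[:,:,::-1].copy(); cv2.imwrite('pics/top3.png',I)
"
```

```text
time: 26.82
ee_pos: [0.476, 0.4371, 0.1794]
eef_rot: [-0.475, -0.515, 0.516, -0.493]
ft_force: [-0.3, 0.1, 0.1]
width: 0.0787
t 26.88 at [0.4757 0.4372 0.1795] w 0.0779 F [-1.1  0.6 -0.9]
tool cm [2.79 3.09 1.22] axes x [-0.063 -0.019 -0.998] y [ 0.998  0.017 -0.064] z [ 0.018 -1.     0.017]
cur y yaw 0.96 spin about tool x: 0.96 j7 -1.118 j1 -0.129
```

View pics/w15.png

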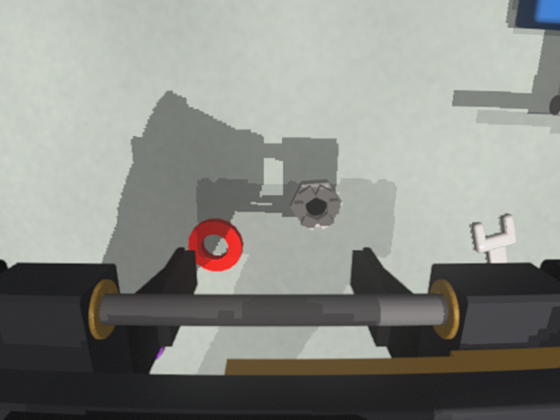

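```bash
python3 - <<'E'
from h import *
from scipy.optimize import minimize
for f in ('w2','w15'):
    I=cv2.imread(f'pics/{f}.png');M=wm(f'{f}.json')
    u=w2px(M,[(.505,.424,.015)])[0]; print(f,u)
    # hexagon base fit: overlay grid search on gradient magnitude using z=.015 (hex top edge, partly) and z=0 bottom
    g=cv2.GaussianBlur(cv2.cvtColor(I,cv2.COLOR_BGR2GRAY),(0,0),1).astype(np.float32)
    G=np.hypot(cv2.Sobel(g,5,1,0),cv2.Sobel(g,5,0,1))
    def hexp(x,y,a,z,n=20):
        R_=.0205/np.cos(np.pi/6); an=np.radians(a+30+60*np.arange(7)); V=np.c_[x+R_*np.cos(an),y+R_*np.sin(an)]
        P=np.concatenate([V[i]+(V[i+1]-V[i])*np.linspace(0,1,n,endpoint=False)[:,None] for i in range(6)])
        return np.c_[P,np.full(len(P),z)]
    best=[]
    for a in range(0,60,2):
      for x in np.arange(.495,.515,.001):
        for y in np.arange(.415,.436,.001):
          q=w2px(M,hexp(x,y,a,.015,10)).astype(np.float32)
          best.append((cv2.remap(G,q[:,0],q[:,1],1).mean(),a,x,y))
    best.sort(reverse=True)
    for b in best[:4]: print(np.round(b,4))
    b=best[0]
    k=5; x0,y0=(u-[55,45]).astype(int); x0=max(x0,0);y0=max(y0,0)
    C=cv2.resize(I[y0:y0+90,x0:x0+110],None,fx=k,fy=k,interpolation=cv2.INTER_CUBIC)
    C2=C.copy()
    for z,col in ((.015,(0,255,0)),(0,(255,0,0))):
        q=((w2px(M,hexp(b[2],b[3],b[1],z))-[x0,y0]+.5)*k).astype(int); cv2.polylines(C2,[q],True,col,1)
    cv2.imwrite(f'pics/nut_{f}.png',C2)
E
```

```text
w2 [196.32318188  45.49280172]
[130.2841  36.       0.505    0.426 ]
[129.7199  38.       0.505    0.426 ]
[125.1617  34.       0.505    0.426 ]
[119.7033  38.       0.504    0.426 ]
w15 [316.0993513  206.60190477]
[100.1347  38.       0.505    0.426 ]
[100.059  36.      0.505   0.426]
[99.3525 40.      0.505   0.426 ]
[98.4503 40.      0.505   0.425 ]
```

View pics/nut_w2.png

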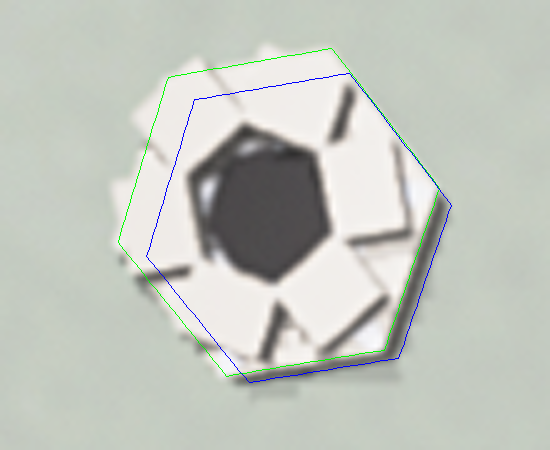

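View pics/nut_w15.png

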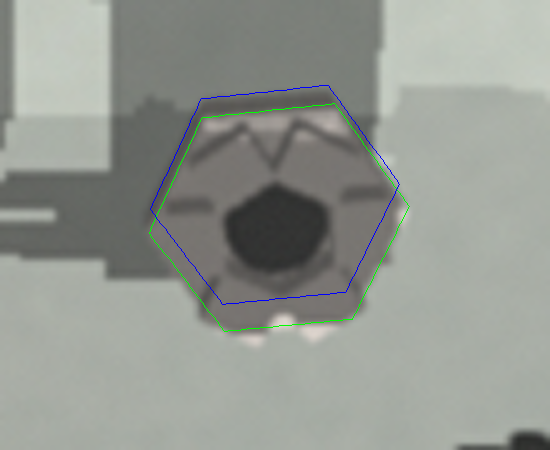

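```bash
python3 -m inch '[{"translation":[0,0,0],"spin":-10.5},{"translation":[0,0,0],"spin":-10.5},{"translation":[0,0,0],"spin":-10.5},{"translation":[0,0,0],"spin":-10.5},{"translation":[0,0,0],"spin":-10.5},{"translation":[0,0,0],"spin":-10.5},{"translation":[0,0,0],"spin":-10.5},{"translation":[0,0,0],"spin":-10.5},{"translation":[0,0,0],"spin":-10.5},{"translation":[0,0,0],"spin":-2},{"translation":[0,0,0],"spin":0}]' 0.3; python3 -c "
from h import *
go(.505,.4255,.07,97)"
```

```text
time: 28.3
ee_pos: [0.4858, 0.4204, 0.1821]
eef_rot: [-0.064, 0.724, 0.05, 0.685]
ft_force: [0.2, -1.0, 0.7]
width: 0.0606
t 28.3 at [0.4858 0.4204 0.1821] w 0.0606 F [ 0.2 -1.   0.7]
tool cm [11.08  0.36  2.62] axes x [-0.054 -0.024 -0.998] y [-0.162  0.987 -0.015] z [ 0.985  0.161 -0.057]
cur y yaw 99.32 spin about tool x: 2.32 j7 0.489 j1 0.022
```

```bash
python3 -m inch '[{"translation":[2,0.3,1.3],"spin":1.5},{"translation":[3,0,1.2],"spin":0.8},{"translation":[3,0,0],"spin":0},{"translation":[0,0,0],"spin":0},{"translation":[0,0,0],"spin":0}]' 0.3; python3 snap.py w16; python3 - <<'E'
from h import *
go(.505,.4255,.028,97)
I=cv2.imread('pics/w16.png');M=wm('w16.json')
def hexp(x,y,a,z,n=10):
    R_=.0205/np.cos(np.pi/6); an=np.radians(a+30+60*np.arange(7)); V=np.c_[x+R_*np.cos(an),y+R_*np.sin(an)]
    P=np.concatenate([V[i]+(V[i+1]-V[i])*np.linspace(0,1,n,endpoint=False)[:,None] for i in range(6)])
    return np.c_[P,np.full(len(P),z)]
g=cv2.GaussianBlur(cv2.cvtColor(I,cv2.COLOR_BGR2GRAY),(0,0),1.5).astype(np.float32)
G=np.hypot(cv2.Sobel(g,5,1,0),cv2.Sobel(g,5,0,1)); B=[]
for a in range(26,50,1):
  for x in np.arange(.499,.512,.0007):
    for y in np.arange(.419,.432,.0007):
      q=w2px(M,hexp(x,y,a,.015)).astype(np.float32); B.append((cv2.remap(G,q[:,0],q[:,1],1).mean(),a,x,y))
B.sort(reverse=True); print(np.round(B[:3],4)); b=B[0]
for z,c in ((.015,(0,255,0)),(0,(255,0,0))): cv2.polylines(I,[w2px(M,hexp(b[2],b[3],b[1],z)).astype(int)],True,c,1)
cv2.imwrite('pics/w16o.png',I)
E
```

```text
time: 28.92
ee_pos: [0.51, 0.4227, 0.096]
eef_rot: [-0.047, 0.725, 0.03, 0.687]
ft_force: [-0.4, -0.1, -0.2]
width: 0.0606
t 28.98 at [0.51   0.4226 0.0959] w 0.0611 F [-0.   0.1 -0.7]
tool cm [ 6.8   0.48 -0.09] axes x [-0.052 -0.026 -0.998] y [-0.109  0.994 -0.02 ] z [ 0.993  0.108 -0.055]
cur y yaw 96.27 spin about tool x: -0.73 j7 0.44 j1 -0.007
[[61.4348 36.      0.5046  0.4253]
 [61.4339 35.      0.5046  0.4253]
 [61.2162 37.      0.5046  0.4253]]
```

View pics/w16o.png

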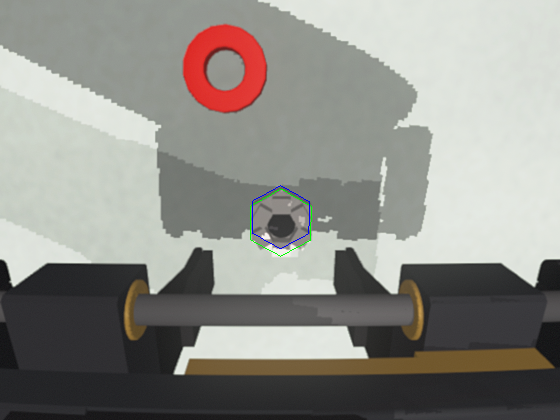

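```bash
python3 -m inch '[{"translation":[1.5,0.3,-0.2],"spin":-0.5},{"translation":[2.5,0.1,0],"spin":0},{"translation":[2,0,0],"spin":0},{"translation":[0.8,0,0],"spin":0},{"translation":[0,0,0],"spin":0}]' 0.3; python3 -c "
from h import *
go(.5053,.4256,.020,96.5)"
```

```text
time: 29.6
ee_pos: [0.5035, 0.425, 0.0237]
eef_rot: [-0.05, 0.724, 0.034, 0.687]
ft_force: [-0.3, -0.1, 1.1]
width: 0.0612
t 29.6 at [0.5035 0.425  0.0237] w 0.0612 F [-0.3 -0.1  1.1]
tool cm [0.36 0.05 0.21] axes x [-0.052 -0.026 -0.998] y [-0.118  0.993 -0.02 ] z [ 0.992  0.117 -0.054]
cur y yaw 96.8 spin about tool x: 0.3 j7 0.41 j1 -0.024
```

```bash
python3 -m inch '[{"translation":[0.35,0.05,0.2],"spin":0.3},{"translation":[0,0,0],"spin":0}]' 0.3 25; python3 -m inch '[{"translation":[0,0,0],"spin":0},{"translation":[0,0,0],"spin":0},{"translation":[0,0,0],"spin":0},{"translation":[0,0,0],"spin":0},{"translation":[0,0,0],"spin":0}]' 1 25;  python3 -m inch '[{"translation":[-3,0,0],"spin":0},{"translation":[-5,0,0],"spin":0},{"translation":[-5,0,0],"spin":0},{"translation":[0,0,0],"spin":0}]'; python3 snap.py w17; python3 -c "
from h import *
go(.5685,.006,.15,97)"
```

```text
time: 29.85
ee_pos: [0.5058, 0.426, 0.0208]
eef_rot: [-0.047, 0.724, 0.032, 0.687]
ft_force: [-0.0, -0.6, 0.3]
width: 0.0606
time: 30.48
ee_pos: [0.5062, 0.4263, 0.0218]
eef_rot: [-0.047, 0.724, 0.032, 0.688]
ft_force: [-0.4, -0.6, -1.1]
width: 0.0407
time: 30.98
ee_pos: [0.5123, 0.429, 0.1539]
eef_rot: [-0.048, 0.725, 0.032, 0.687]
ft_force: [0.4, 0.7, -2.0]
width: 0.0403
t 31.02 at [0.512  0.428  0.1515] w 0.0407 F [ 0.5 -0.4 -1.8]
tool cm [  1.03 -42.55   0.92] axes x [-0.054 -0.028 -0.998] y [-0.113  0.993 -0.022] z [ 0.992  0.111 -0.057]
cur y yaw 96.48 spin about tool x: -0.52 j7 0.465 j1 -0.02
```

View pics/w17.png

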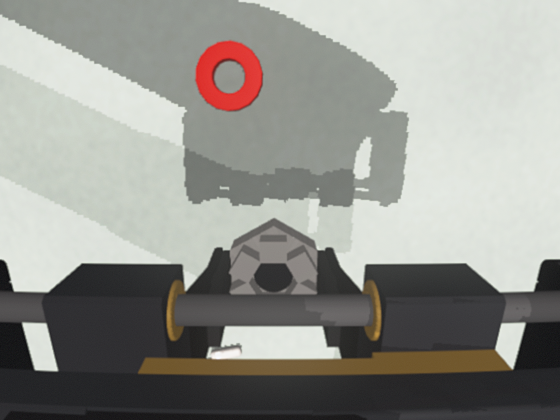

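```bash
python3 -m inch '[{"translation":[-0.4,-5.2,0.2],"spin":0},{"translation":[-0.2,-5.2,0.2],"spin":0},{"translation":[0,-5.2,0.1],"spin":0},{"translation":[0,-5.2,0.1],"spin":0},{"translation":[0,-5.2,0.1],"spin":0},{"translation":[0,-5.2,0.1],"spin":0},{"translation":[0,-5.2,0.1],"spin":0},{"translation":[0,-5.2,0.1],"spin":0},{"translation":[0,0,0],"spin":0},{"translation":[0,0,0],"spin":0}]'; python3 snap.py w18; python3 -c "
from h import *
go(.5693,.0062,.06,90)
I=cv2.imread('pics/w18.png');M=wm('w18.json')
print(ring(I,M,(.4877,.0055,0),.071,.018))"
```

```text
time: 32.28
ee_pos: [0.5651, -0.0011, 0.1514]
eef_rot: [-0.05, 0.731, 0.029, 0.679]
ft_force: [0.4, 0.6, -1.4]
width: 0.0409
t 32.33 at [ 0.5652 -0.0014  0.1513] w 0.0406 F [ 1.  -0.9 -2.4]
tool cm [9.04 0.95 1.17] axes x [-0.072 -0.034 -0.997] y [-0.113  0.993 -0.026] z [ 0.991  0.111 -0.075]
cur y yaw 96.49 spin about tool x: 6.49 j7 1.075 j1 0.866
(array([0.48787635, 0.0055391 ]), np.float64(0.017686613806041807), 79)
```

View pics/w18.png

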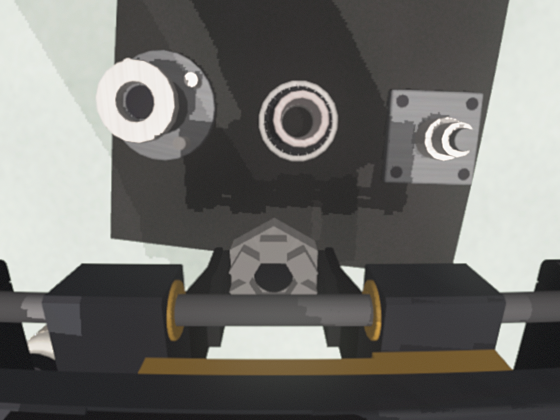

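```bash
python3 -m inch '[{"translation":[2.5,0.6,0.7],"spin":0},{"translation":[3,0.2,0.4],"spin":0},{"translation":[3,0,0],"spin":0},{"translation":[0,0,0],"spin":0},{"translation":[0,0,0],"spin":0}]'; python3 -c "
from h import *
go(.5693,.0062,.0265,97)"
```

```text
time: 32.95
ee_pos: [0.5677, 0.0122, 0.0589]
eef_rot: [-0.053, 0.732, 0.033, 0.678]
ft_force: [0.2, 0.1, -0.5]
width: 0.0407
t 32.95 at [0.5677 0.0122 0.0589] w 0.0407 F [ 0.2  0.1 -0.5]
tool cm [ 3.24 -0.53  0.34] axes x [-0.074 -0.033 -0.997] y [-0.123  0.992 -0.024] z [ 0.99   0.121 -0.077]
cur y yaw 97.08 spin about tool x: 0.08 j7 1.014 j1 0.795
```

```bash
python3 -m inch '[{"translation":[0.7,-0.5,0.3],"spin":0},{"translation":[1.2,0,0],"spin":0},{"translation":[0.6,0,0],"spin":0},{"translation":[0,0,0],"spin":0}]'; python3 -c "
from h import *
go(.5695,.0062,.0265,97)"
```

```text
time: 33.45
ee_pos: [0.5706, 0.0066, 0.0337]
eef_rot: [-0.053, 0.731, 0.033, 0.679]
ft_force: [0.2, 0.1, -1.2]
width: 0.0404
t 33.45 at [0.5706 0.0066 0.0337] w 0.0404 F [ 0.2  0.1 -1.2]
tool cm [ 0.73 -0.01 -0.06] axes x [-0.071 -0.034 -0.997] y [-0.123  0.992 -0.025] z [ 0.99   0.121 -0.075]
cur y yaw 97.06 spin about tool x: 0.06 j7 1.01 j1 0.787
```

```bash
python3 -m inch '[{"translation":[0.4,0,-0.05],"spin":0},{"translation":[0.25,0,0],"spin":0},{"translation":[0,0,0],"spin":0}]'; python3 -c "
from h import *
go(.5696,.0063,.0258,97)"
```

```text
time: 33.83
ee_pos: [0.5698, 0.0064, 0.0273]
eef_rot: [-0.053, 0.731, 0.033, 0.68]
ft_force: [0.6, 0.3, -2.0]
width: 0.0407
t 33.83 at [0.5698 0.0064 0.0273] w 0.0407 F [ 0.6  0.3 -2. ]
tool cm [ 0.15  0.   -0.01] axes x [-0.071 -0.033 -0.997] y [-0.123  0.992 -0.025] z [ 0.99   0.121 -0.074]
cur y yaw 97.06 spin about tool x: 0.06 j7 1.006 j1 0.785
```

```bash
python3 -m inch '[{"translation":[0.1,0,0],"spin":0},{"translation":[0.05,0,0],"spin":0},{"translation":[0,0,0],"spin":0}]'; python3 -c "
from h import *
go(.5696,.0063,.0258,97)"
```

```text
time: 34.2
ee_pos: [0.5698, 0.0063, 0.0261]
eef_rot: [-0.053, 0.731, 0.033, 0.68]
ft_force: [-1.1, -0.5, -0.8]
width: 0.0405
t 34.2 at [0.5698 0.0063 0.0261] w 0.0405 F [-1.1 -0.5 -0.8]
tool cm [ 0.03 -0.   -0.02] axes x [-0.07  -0.034 -0.997] y [-0.123  0.992 -0.025] z [ 0.99   0.121 -0.074]
cur y yaw 97.06 spin about tool x: 0.06 j7 1.005 j1 0.785
```

```bash
python3 -m inch '[{"translation":[0,0,0],"spin":0},{"translation":[0,0,0],"spin":0},{"translation":[0,0,0],"spin":0},{"translation":[-2,0,0],"spin":0},{"translation":[-4,0,0],"spin":0},{"translation":[-5,0,1],"spin":0},{"translation":[-2,0,2],"spin":0},{"translation":[0,0,0],"spin":0},{"translation":[0,0,0],"spin":0}]' 0.3; python3 snap.py w19; python3 - <<'E'
from h import *
go(.5,.0,.3,97)
I=cv2.imread('pics/w19.png');M=wm('w19.json')
print('tube',ring(I,M,(.4877,.0055,0),.071,.018),'bearing',ring(I,M,(.4877,.0055,0),.021,.031))
def hexp(x,y,a,z,n=10):
    R_=.0205/np.cos(np.pi/6); an=np.radians(a+30+60*np.arange(7)); V=np.c_[x+R_*np.cos(an),y+R_*np.sin(an)]
    P=np.concatenate([V[i]+(V[i+1]-V[i])*np.linspace(0,1,n,endpoint=False)[:,None] for i in range(6)])
    return np.c_[P,np.full(len(P),z)]
g=cv2.GaussianBlur(cv2.cvtColor(I,cv2.COLOR_BGR2GRAY),(0,0),1.2).astype(np.float32)
G=np.hypot(cv2.Sobel(g,5,1,0),cv2.Sobel(g,5,0,1)); B=[]
for a in range(28,48,1):
  for x in np.arange(.560,.576,.0007):
    for y in np.arange(-.002,.014,.0007):
      q=w2px(M,hexp(x,y,a,.019)).astype(np.float32); B.append((cv2.remap(G,q[:,0],q[:,1],1).mean(),a,x,y))
B.sort(reverse=True); print(np.round(B[:3],4)); b=B[0]
cv2.polylines(I,[w2px(M,hexp(b[2],b[3],b[1],.019)).astype(int)],True,(0,255,0),1)
cv2.imwrite('pics/w19o.png',I)
E
```

```text
time: 35.33
ee_pos: [0.6093, 0.016, 0.1633]
eef_rot: [-0.053, 0.73, 0.034, 0.681]
ft_force: [-0.7, -0.7, 0.1]
width: 0.0608
t 35.38 at [0.6093 0.016  0.1632] w 0.0607 F [ 0.3  0.3 -0.1]
tool cm [-12.85  -0.54 -11.99] axes x [-0.068 -0.032 -0.997] y [-0.124  0.992 -0.023] z [ 0.99   0.123 -0.071]
cur y yaw 97.15 spin about tool x: 0.15 j7 1.089 j1 0.745
tube (array([0.48770629, 0.00566146]), np.float64(0.01762444810467146), 128) bearing (array([0.4878174 , 0.00592783]), np.float64(0.030536717541721985), 160)
[[2.464542e+02 3.700000e+01 5.677000e-01 5.700000e-03]
 [2.457993e+02 3.800000e+01 5.677000e-01 5.700000e-03]
 [2.453678e+02 3.600000e+01 5.677000e-01 5.700000e-03]]
```

View pics/w19o.png

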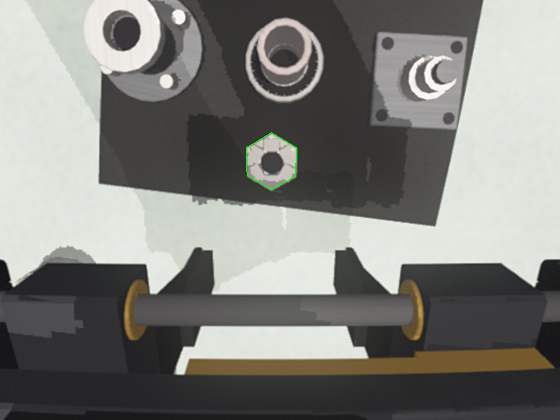

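```bash
python3 -m inch '[{"translation":[-4,0,0],"spin":0},{"translation":[-3,5,0],"spin":0},{"translation":[0,5,0],"spin":0},{"translation":[0,5,0],"spin":0},{"translation":[0,5,0],"spin":0},{"translation":[0,5,0],"spin":0},{"translation":[0,0,0],"spin":0},{"translation":[0,0,0],"spin":0}]'; python3 - <<'E'
from h import *
I=optics.camera('top')[:,:,::-1].copy(); cv2.imwrite('pics/top4.png',I); M=model('top')
S=optics.camera('side')[:,:,::-1].copy(); cv2.imwrite('pics/side4.png',S)
for n,c,z,q in [('tube',(.4877,.0068,0),.071,.018),('collar',(.488,-.103,0),.066,.027)]: print(n,ring(I,M,c,z,q,span=.005),ring(S,model('side'),(c[0]-.003,c[1]-.001,0),z,q,span=.005))
cv2.imwrite('pics/f.png',np.hstack([cv2.resize(I[150:270,200:350],None,fx=3,fy=3),cv2.resize(S[100:290,200:370][:180],(340,360))]))
print(r.read_state()['time'])
E
```

```text
time: 36.38
ee_pos: [0.5778, 0.2683, 0.2212]
eef_rot: [-0.054, 0.734, 0.031, 0.676]
ft_force: [0.8, -0.6, -1.0]
width: 0.061
tube (array([0.49109492, 0.00268434]), np.float64(0.02121508357681856), 62) (array([0.48545164, 0.00611537]), np.float64(0.01786575243281323), 137)
collar (array([ 0.48878113, -0.10310842]), np.float64(0.025802096421691414), 114) (array([ 0.4855876 , -0.10375023]), np.float64(0.02625011132772355), 114)
36.475
```

View pics/f.png

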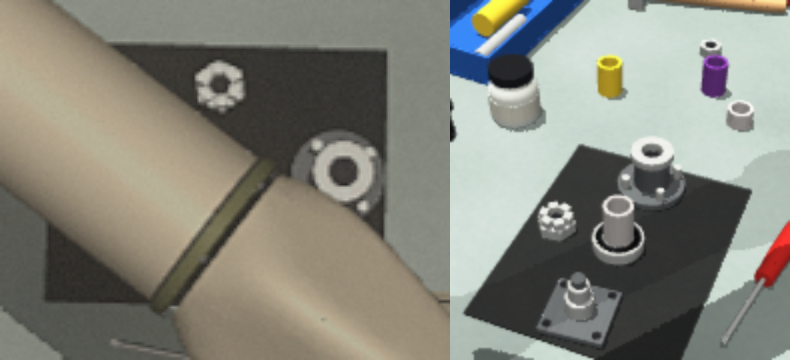

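View pics/top4.png

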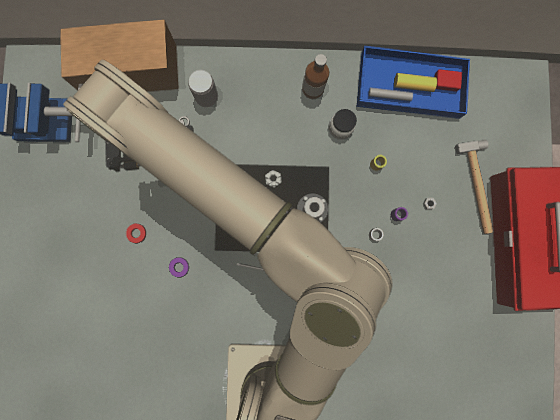

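```bash
python3 -c "
from bench import close_job; print(close_job())"
```

```text
the job is handed in; nothing more can be done
None
```

I placed the four parts in the order you asked and handed the job in at about 36.5 s. The hub is at the right end of the mat.

| Part | Where it ended up | Last check |
|---|---|---|
| Bearing | Flat on the mat, midway between hub and axle | (0.4878, 0.0059) by the last wrist view; mat centre (0.4874, 0.0057) by the first |
| Tall tube | Upright on the bearing | 0.3 mm off the bearing's centre |
| Collar | Flat on the hub's boss | 0.6 mm off the boss's centre |
| Castle nut | Flat on the mat, prongs up, straight behind the bearing | 79.9 mm from the bearing's centre, 0.2 mm sideways |

I never touched the short tube, the plain nut or the purple, yellow and red look-alikes. They looked unmoved in the last top and side pictures. The wrist force stayed at a few newtons in every reading.

- **Top camera:** the arm hid the tube in the final picture, so that fit (0.4911, 0.0027, at the wrong radius) is not valid. Before the tube went on, the top camera had put the bearing within 0.3 mm of the mat's centre.
- **Side camera:** it reads about 3 mm lower in x than the other two throughout. Relative to the mat it agrees within about 1 mm, and its picture shows everything standing upright.
- **Tool tilt:** the tool drifted to about 4° of tilt over the moves. I saw no effect on the placed parts.

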